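# Reload the under-sink caddy in reverse order

### The job

Move the funnel, the measuring cup, the plunger cup and the glass jar from the plywood strip into the four bays of the grey caddy, in reverse order: the caddy will be pushed back under the sink turned end for end, so the thing at the left end of the strip goes into the bay at the right end of the caddy, and so on, one thing to a bay. Leave each standing upright and flat on the floor of its bay, the same way up as now; set them down rather than drop them, let none tip over, and leave the spray bottle alone.

Things in the scene. Friction and masses are not known exactly. Their poses are not given: they have to be found in the camera images.
- caddy: fixed grey plastic tray 106 x 421 mm, four square bays in a row along its y (within 0.1 rad of world y, the robot's left), empty at the start. Origin: centre of underside, on the work surface. Bay centres x = 0, y = +157.5, +52.5, -52.5, -157.5 mm; bays 94 x 94 mm inside, floor 4 mm and rims 16 mm above the work surface; ribs 11 mm, end walls 6 mm thick.
- funnel: turquoise plastic funnel standing mouth down, 100 mm high: rim 76 mm across at the bottom, cone narrowing up to 54 mm, then an upright spout 20 mm across at its root, 18 mm at its top; a tiny tab at the rim. 50 to 100 g. Any yaw. Stands upright; origin: centre of its underside (18 mm above the work surface at the start), z up.
- cup: open stainless steel measuring cup, 62 mm across, 62 mm high, 3 mm wall; flat level handle 14 mm wide, 4 mm thick, along its -x out to 66 mm from the axis, 55 mm up. At the start the handle points within 0.7 rad of world -x (to the robot). 90 to 180 g. Stands upright; origin: centre of its underside (18 mm above the work surface at the start), z up.
- plunger: dark red hard silicone plunger cup without its stick: dome 76 mm across at the bottom, narrowing to an upright round neck 30 mm across from 49 to 80 mm above the underside. Rigid. 110 to 220 g. Any yaw. Stands upright; origin: centre of its underside (18 mm above the work surface at the start), z up.
- jar: closed glass jar, 64 mm across and straight from 3 to 66 mm up, with a dark steel lid 58 mm across from 74 to 90 mm up; 90 mm high. 200 to 390 g. Rigid. Any yaw. Stands upright; origin: centre of its underside (18 mm above the work surface at the start), z up.
- pad_funnel: black rubber pad 84 x 84 x 6 mm, glued to a fixed plywood strip (100 x 420 x 12 mm) with four such pads in a row, 105 mm apart along their y (within 0.1 rad of world y, the robot's left), nearer or farther than the caddy. Marks where the funnel starts (within 4 mm of its centre in x and y) and stays when the funnel has gone. Origin: centre of underside, 12 mm above the work surface.
- pad_cup: black rubber pad 84 x 84 x 6 mm, glued to a fixed plywood strip (100 x 420 x 12 mm) with four such pads in a row, 105 mm apart along their y (within 0.1 rad of world y, the robot's left), nearer or farther than the caddy. Marks where the cup starts (within 4 mm of its centre in x and y) and stays when the cup has gone. Origin: centre of underside, 12 mm above the work surface.
- pad_plunger: black rubber pad 84 x 84 x 6 mm, glued to a fixed plywood strip (100 x 420 x 12 mm) with four such pads in a row, 105 mm apart along their y (within 0.1 rad of world y, the robot's left), nearer or farther than the caddy. Marks where the plunger starts (within 4 mm of its centre in x and y) and stays when the plunger has gone. Origin: centre of underside, 12 mm above the work surface.
- pad_jar: black rubber pad 84 x 84 x 6 mm, glued to a fixed plywood strip (100 x 420 x 12 mm) with four such pads in a row, 105 mm apart along their y (within 0.1 rad of world y, the robot's left), nearer or farther than the caddy. Marks where the jar starts (within 4 mm of its centre in x and y) and stays when the jar has gone. Origin: centre of underside, 12 mm above the work surface.
- spray: closed purple spray bottle with white head, 76 mm across, 219 mm high, loose, standing off to the robot's right of the rows. A bystander, not to be disturbed. Origin: centre of its underside, z up. (Farther right stands a heavy black toolbox; a low tin stands at the far left.)
Not all that is in view belongs to the job. Leave any purple look-alike of the funnel alone.

How it is judged:
By the outcome, as a careful person would: the job done as asked, in the order asked, and still so for the second after the job is handed in, with the robot touching nothing.
It also fails if it takes over 117 s, if anything falls off the work surface, if the arm or the gripper's body presses on something with over 40 N, if the wrist force passes 120 N, or if a joint passes its speed limit or range.

### The arm

A 6-joint arm with a two-finger parallel gripper is mounted at the origin on the work surface. World frame = base frame: x ahead of the robot, y to its left, z up, the work surface at z = 0. Lengths are in m, angles in rad, forces in N, time in s.
With the tool pointing down it reaches from about 0.35 to 0.975 m from the base axis. Payload 4.9 kg.
Tool frame: the origin (TCP) lies at the very end of the fingers, on their centre line; the grasp point (between the pads) lies 19 mm behind it; x points along the fingers, z is the direction in which the jaws open and shut, and the axes are right-handed (so a half turn about x gives the same grasp; the last joint's range is limited). The gripper opens to 85 mm and grips with 20 to 120 N. Pads are 22 mm wide; open, the fingers measure 114 mm over their backs; the gripper's body (76 mm by 85 mm) begins 54 mm behind the grasp point. The pads swing forward as they close: fully open they stand 13 mm farther back than shut.
Start: joints at [1.202, 0.053, 1.613, -0, 1.476, -0.119], TCP at [0.154, 0.606, 0.231] pointing down, gripper open.
Joint ranges: [-3.01, 3.01], [-1.01, 2.22], [0.06, 2.58], [-1.02, 4.17], [0.09, 2.62], [-3.14, 3.14]. Speed limits (rad/s): [2.57, 2.57, 3.14, 3.14, 3.14, 3.14].

### API

Orientations are given as a unit quaternion [w, x, y, z].
In Python, from plant import manip, vision, job gives the robot as it stands.
- The arm moves only by the tool servo_tool, never from a script. Its arguments are lists of equal length, an entry for each row: "twist": the turn, a rotation vector about the world's x, y, z in rad, a list of three; "xyz": the shift along the world's x, y, z in cm, a list of three; "fingers": the opening, from 0 (shut) to 1 (fully open). In form: {"twist": [[wx, wy, wz], ...], "xyz": [[x, y, z], ...], "fingers": [fingers, ...]}. A call has 1 to 8 rows; each row shifts and turns the commanded pose from where the row before left it; what a row does not reach is not made up. A row lasts 1/8 s, in which the tool goes at most 62.5 mm and 10.7 degrees, less where a joint would pass 70% of its speed; a pose out of reach is approached as far as the arm can. A call with a gripper value outside its range is refused whole. The fingers move at their own pace and stop on an object; the grip force is fixed at half the most. Time passes only in rows, so rows that do not move let the fingers close. It gives the time, the measured TCP pose, the force and the opening at its end, in the units of the state.
- manip.state(): the state, without advancing time (a new reading comes with each control period).
- vision.grab_frame(name): name is "scene" or "top"; returns the picture (384x512x3 uint8, red, green, blue); there is no depth.
- vision.get_calibration(name): a dict with "camera_matrix" (3x3 intrinsics, pixels), "k1" (the pictures are not rectified: a ray, as slopes to the right and down, at radius r is drawn at 1 + k1 r^2 times it, then the intrinsics apply), "origin" and "orientation" of the camera in the world. Camera axes: x right, y up, looking along -z (the intrinsics and any distortion apply to the point x, -y, -z); pixel columns grow to the right and rows downward; lengths in m; the calibration is good to about 2 mm. A picture is of the moment at which its call begins. get_calibration takes no time and is no camera call.
- job.job_done(): hands the job in, once; it reports no verdict.
Trained networks look in the newest picture that a camera, given by its name, has taken for a name from the list of things; names that differ only in an ending like _2 or _b are one class to them, and where a whole thing is asked for, a point or a joint stands for the part that bears it (a point fixed in the world has none). Each returns a list of dicts, best first, with "score" (0 to 1); they miss things now and then, are a little off and sometimes report something else, mostly with a low value. They report only what shows in the picture. A call takes as long as a camera call. They do not tell look-alikes from the thing itself.
- vision.spot_in(camera, label): "extent" ([centre column, centre row, width, height] in pixels, round what is visible of it).
The state is a dict: "time": time; "joint_pos": joint angles; "joint_vel": joint speeds; "joint_efforts": joint torques, N m; "tool_pos": TCP position; "tool_rot": TCP orientation; "contact_force": force on the tool from outside, world axes, zero at the start; "ft_torque": the same for the moment, N m; "gripper_width": opening from 0.0 (shut) to 1.0 (fully open).
Only numpy, scipy, OpenCV 4.12 (cv2) and the standard library are available. Lean on these libraries where they do the work, as an engineer would, in place of code of your own. Each camera call takes 0.05 s, during which the arm holds its last target.

## Working session

There is one attempt and no reset: what is moved stays moved. The work goes in short steps, Python scripts to look and compute and a tool call to move; the robot and the scene stay as the last step left them, time stands still between calls to the robot, and variables do not carry over. Pictures are saved under pics/ and viewed, and the job is handed in when it is done.

Besides the shell and the picture viewer there is one more tool, called after "Call:" in YAML: its name, and indented under it one key for each argument. servo_tool: Moves the arm, as the interface text tells. Its arguments: {"type":"object","properties":{"twist":{"type":"array","items":{"type":"array","items":{"type":"number"}}},"xyz":{"type":"array","items":{"type":"array","items":{"type":"number"}}},"fingers":{"type":"array","items":{"type":"number"}}},"required":["twist","xyz","fingers"]}

```bash
ls; mkdir -p pics; python3 - <<'E'
from plant import manip, vision, job
import cv2
for n in("scene","top"):
    f=vision.grab_frame(n); cv2.imwrite(f"pics/{n}0.png",f[:,:,::-1]); print(vision.get_calibration(n))
print(manip.state())
E
```

```text
pics
{'camera_matrix': array([[372.4190693 ,   0.        , 249.23749206],
       [  0.        , 372.4190693 , 190.52213226],
       [  0.        ,   0.        ,   1.        ]]), 'k1': -0.07541363521328032, 'origin': array([ 1.15895387, -0.28415302,  0.61970386]), 'orientation': array([0.75485426, 0.31620665, 0.23253014, 0.52548847])}
{'camera_matrix': array([[411.73756473,   0.        , 252.86296238],
       [  0.        , 411.73756473, 195.35060077],
       [  0.        ,   0.        ,   1.        ]]), 'k1': -0.0403740641421369, 'origin': array([ 0.5040086 , -0.09001283,  1.01040512]), 'orientation': array([ 0.70973501,  0.03334455, -0.03756831, -0.70267559])}
{'time': 0.1, 'joint_pos': array([ 1.20197557e+00,  5.33110027e-02,  1.61414072e+00, -3.98183274e-05,
        1.47599635e+00, -1.18990053e-01]), 'joint_vel': array([ 1.30559974e-03, -1.38646126e-03, -3.20006217e-06, -1.01293682e-03,
        1.87174444e-03,  1.60021276e-04]), 'joint_efforts': array([ 1.57146414e-04, -3.94903386e+01, -3.71362674e+01, -1.70073631e-04,
        3.89346256e-03,  6.90460382e-06]), 'tool_pos': array([0.1543271 , 0.60507208, 0.23018299]), 'tool_rot': array([ 0.55784349, -0.43415973,  0.55895334,  0.43345949]), 'contact_force': array([-0.55427148, -0.37827695, -0.08752101]), 'ft_torque': array([0.01843929, 0.00615112, 0.02786636]), 'gripper_width': 1.0030385762358784}
```

View pics/scene0.png

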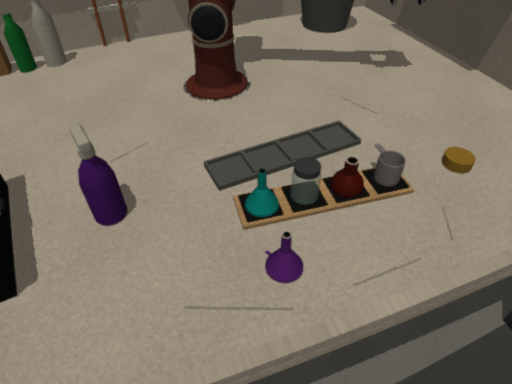

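View pics/top0.png

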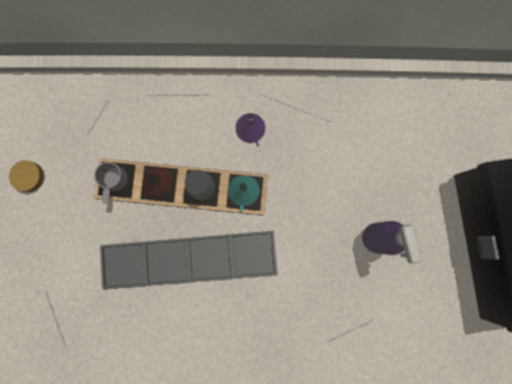

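```bash
cat > h.py <<'E'
import numpy as np, cv2
from scipy.spatial.transform import Rotation as R
from plant import manip, vision, job
def cal(n):
    c=vision.get_calibration(n); q=c['orientation']
    return c['camera_matrix'],c['k1'],np.array(c['origin']),R.from_quat([q[1],q[2],q[3],q[0]]).as_matrix()
def proj(n,P):
    K,k,o,M=cal(n); p=(np.atleast_2d(P)-o)@M
    u=np.c_[p[:,0]/-p[:,2],-p[:,1]/-p[:,2]]; r2=(u**2).sum(1,keepdims=True); u=u*(1+k*r2)
    return u*[K[0,0],K[1,1]]+[K[0,2],K[1,2]]
def ray(n,px):
    K,k,o,M=cal(n); d=(np.atleast_2d(px)-[K[0,2],K[1,2]])/[K[0,0],K[1,1]]; u=d.copy()
    for _ in range(20): u=d/(1+k*(u**2).sum(1,keepdims=True))
    return o,np.c_[u[:,0],-u[:,1],-np.ones(len(u))]@M.T
def at(n,px,z):
    o,d=ray(n,px); return o+d*((z-o[2])/d[:,2:3])
def rect(cx,cy,yaw,sx,sy,z):
    c,s=np.cos(yaw),np.sin(yaw)
    return np.array([[cx+c*a*sx/2-s*b*sy/2,cy+s*a*sx/2+c*b*sy/2,z] for a,b in((1,1),(1,-1),(-1,-1),(-1,1))])
E
python3 - <<'E'
import cv2
f=cv2.imread('pics/top0.png'); c=f[90:300,80:300]; cv2.imwrite('pics/topc.png',cv2.resize(c,None,fx=3.6,fy=2.8*0+2.85,interpolation=cv2.INTER_CUBIC))
f=cv2.imread('pics/scene0.png'); c=f[110:290,190:440]; cv2.imwrite('pics/scenec.png',cv2.resize(c,None,fx=3.2,fy=3.2,interpolation=cv2.INTER_CUBIC))
E
```

```text
(no output)
```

View pics/topc.png

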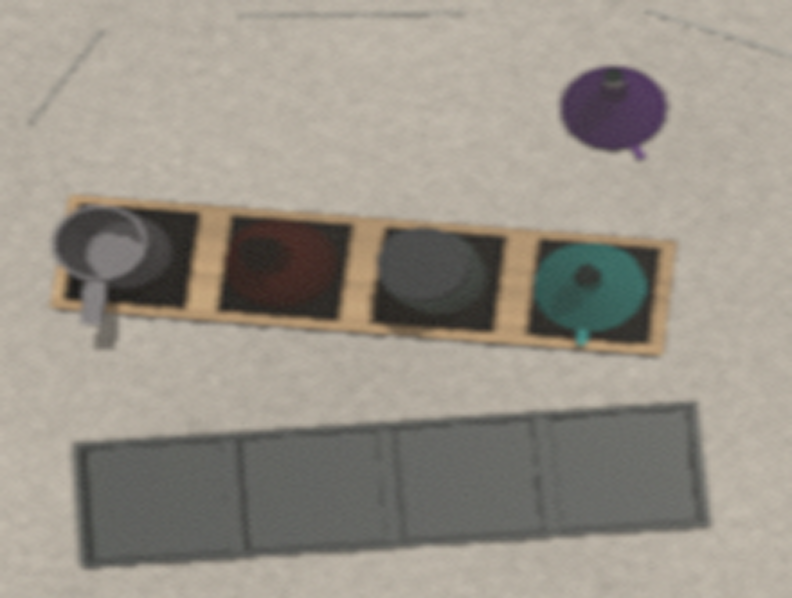

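View pics/scenec.png

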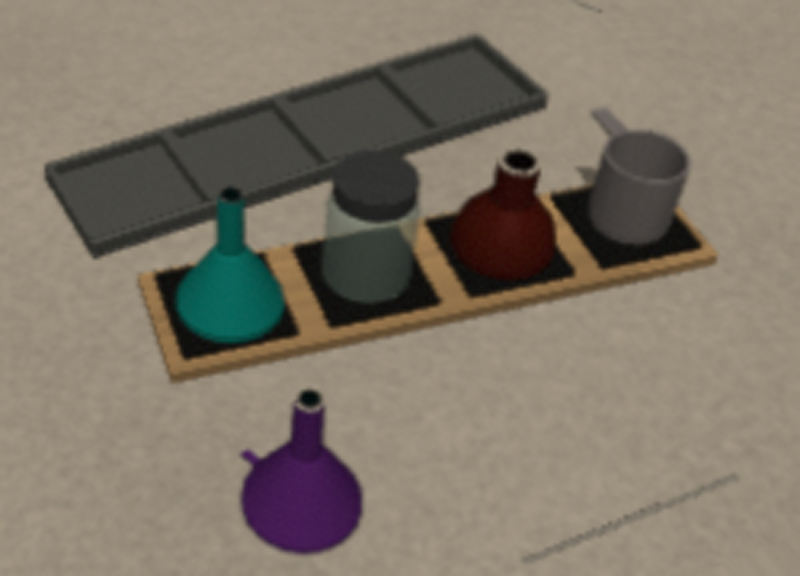

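```bash
cat > fit.py <<'E'
from h import *
from scipy.optimize import least_squares
T=lambda p:np.array(p)/[3.6,2.85]+[80,90]-[.4,.4]
S=lambda p:np.array(p)/3.2+[190,110]-.4
# corner order: (+x+y),(+x-y),(-x-y),(-x+y)
st=T([(70,197),(676,241),(661,353),(53,307)]); ct=T([(75,442),(695,403),(709,525),(84,567)])
ss=S([(716,252),(172,376),(140,275)]); cs=S([(546,97),(95,247),(47,168),(475,38)])
for nm,t,s,dim,z in(('strip',st,ss,(.1,.42),.012),('caddy',ct,cs,(.106,.421),.016)):
    print(nm,'top',at('top',t,z).round(4).tolist()); print('scene',at('scene',s,z).round(4).tolist())
    for use in('top','scene','both'):
        def res(p):
            q=rect(*p,*dim,z); r=[]
            if use!='scene': r.append((proj('top',q)-t).ravel())
            if use!='top': r.append((proj('scene',q)[:len(s)]-s).ravel())
            return np.concatenate(r)
        o=least_squares(res,[.5,.05,0]); print(use,o.x.round(4),np.abs(o.fun).max().round(2))
E
python3 fit.py
```

```text
strip top [[0.6915, 0.285, 0.012], [0.6571, -0.1306, 0.012], [0.5606, -0.121, 0.012], [0.5957, 0.292, 0.012]]
scene [[0.6916, 0.2879, 0.012], [0.6607, -0.1297, 0.012], [0.5613, -0.1198, 0.012]]
top [ 0.6263  0.0814 -0.0839] 1.18
scene [ 0.6262  0.084  -0.0739] 0.86
both [ 0.6266  0.0825 -0.0807] 1.59
caddy top [[0.481, 0.2703, 0.016], [0.5183, -0.144, 0.016], [0.4166, -0.1538, 0.016], [0.377, 0.26, 0.016]]
scene [[0.4834, 0.27, 0.016], [0.5252, -0.1429, 0.016], [0.4226, -0.1526, 0.016], [0.3823, 0.2587, 0.016]]
top [0.4483 0.0582 0.0928] 1.2
scene [0.452  0.0595 0.106 ] 1.25
both [0.4495 0.059  0.0969] 1.75
```

```bash
cat > fo.py <<'E'
from h import *
T=lambda p:np.array([p])/[3.6,2.85]+[80,90]-[.4,.4]
S=lambda p:np.array([p])/3.2+[190,110]-.4
c,s=np.cos(-.08),np.sin(-.08)
for n,v in zip(('cup','plunger','jar','funnel'),(.1575,.0525,-.0525,-.1575)): print(n,'pad',np.round([.6264-s*v,.0825+c*v],4))
print('funnel',at('top',T((587,277)),.118)[0],at('scene',S((231,192)),.118)[0], 'rim',at('top',T((591.5,286.5)),.018)[0])
print('plunger',at('top',T((265,252)),.098)[0],at('scene',S((519,162)),.098)[0])
print('jar',at('top',T((423,270)),.108)[0],at('scene',S((376,170)),.108)[0])
print('cup',at('top',T((100,242)),.080)[0],at('scene',S((644,159)),.080)[0],'handle end',at('top',T((90,324)),.073)[0],at('scene',S((600,112)),.073)[0])
E
python3 fo.py
python3 - <<'E'
import cv2
f=cv2.imread('pics/top0.png'); c=f[150:222,92:272]; cv2.imwrite('pics/tz.png',cv2.resize(c,None,fx=4.4,fy=4.4,interpolation=cv2.INTER_CUBIC))
E
```

```text
cup pad [0.639  0.2395]
plunger pad [0.6306 0.1348]
jar pad [0.6222 0.0302]
funnel pad [ 0.6138 -0.0745]
funnel [ 0.61241258 -0.07245396  0.118     ] [ 0.61392962 -0.06974566  0.118     ] rim [ 0.61644964 -0.07361681  0.018     ]
plunger [0.63257066 0.12843295 0.098     ] [0.63381476 0.13605407 0.098     ]
jar [0.61805182 0.02841651 0.108     ] [0.61687664 0.03363484 0.108     ]
cup [0.64220594 0.23841362 0.08      ] [0.64486504 0.23693567 0.08      ] handle end [0.57663228 0.24426254 0.073     ] [0.57843317 0.24602325 0.073     ]
```

View pics/tz.png

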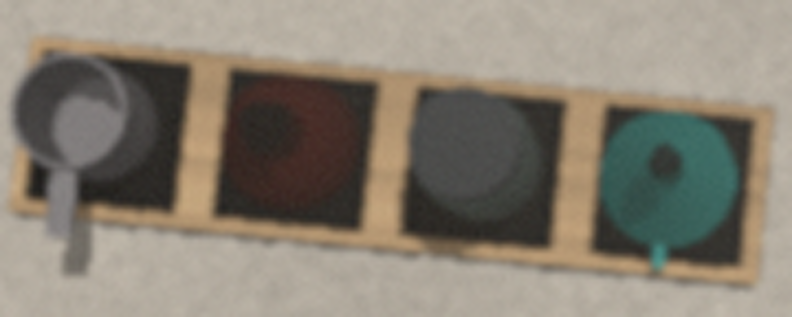

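```bash
cat > s.py <<'E'
from h import *
s=manip.state(); q=s['tool_rot']; M=R.from_quat([q[1],q[2],q[3],q[0]]).as_matrix()
print('t',round(s['time'],2),'pos',s['tool_pos'].round(4),'j',s['joint_pos'].round(2),'w',round(s['gripper_width'],3),'F',s['contact_force'].round(1))
print('x',M[:,0].round(3),'z',M[:,2].round(3),'z yaw',np.arctan2(M[1,2],M[0,2]).round(3))
E
python3 s.py
```

```text
t 0.1 pos [0.1543 0.6051 0.2302] j [ 1.2   0.05  1.61 -0.    1.48 -0.12] w 1.003 F [-0.6 -0.4 -0.1]
x [-0.001 -0.002 -1.   ] z [ 0.247  0.969 -0.002] z yaw 1.321
```

Call:
servo_tool:
  twist:
    - [0, 0, 0.02]
    - [0, 0, 0.02]
    - [0, 0, 0.02]
    - [0, 0, 0.02]
    - [0, 0, 0.02]
    - [0, 0, 0.02]
    - [0, 0, 0.02]
    - [0, 0, 0.01]
  xyz:
    - [3.5, -2.6, 0]
    - [3.5, -2.6, 0]
    - [3.5, -2.6, 0]
    - [3.5, -2.6, 0]
    - [3.5, -2.6, 0]
    - [3.5, -2.6, 0]
    - [3.5, -2.6, 0]
    - [3.5, -2.6, 0]
  fingers: [1, 1, 1, 1, 1, 1, 1, 1]

```text
time: 1.1
tool_pos: [0.4353, 0.3964, 0.2307]
tool_rot: [0.524, -0.474, 0.525, 0.475]
contact_force: [0.4, 0.8, -0.3]
gripper_width: 0.999
```

Call:
servo_tool:
  twist:
    - [0, 0, 0]
    - [0, 0, 0]
    - [0, 0, 0]
    - [0, 0, 0]
    - [0, 0, 0]
    - [0, 0, 0]
    - [0, 0, 0]
    - [0, 0, 0]
  xyz:
    - [3.4, -2.6, 0]
    - [3.4, -2.6, 0]
    - [3.4, -2.6, 0]
    - [3.4, -2.6, 0]
    - [3.4, -2.6, 0]
    - [3.4, -2.6, -1]
    - [0, 0, -2]
    - [0, 0, 0]
  fingers: [1, 1, 1, 1, 1, 1, 1, 1]

```text
time: 2.1
tool_pos: [0.6365, 0.2413, 0.1976]
tool_rot: [0.522, -0.473, 0.526, 0.476]
contact_force: [-0.7, 0.1, -0.0]
gripper_width: 1.0
```

```bash
python3 s.py
```

```text
t 2.1 pos [0.6365 0.2413 0.1976] j [ 0.25  0.21  1.5   0.    1.44 -1.22] w 1.0 F [-0.7  0.1 -0. ]
x [-0.006 -0.001 -1.   ] z [ 0.1    0.995 -0.002] z yaw 1.471
```

Call:
servo_tool:
  twist:
    - [0, 0, 0]
    - [0, 0, 0]
    - [0, 0, 0]
    - [0, 0, 0]
    - [0, 0, 0]
    - [0, 0, 0]
  xyz:
    - [0.65, -0.3, -2]
    - [0, 0, -2]
    - [0, 0, -2]
    - [0, 0, -2]
    - [0, 0, -1]
    - [0, 0, 0]
  fingers: [1, 1, 1, 1, 1, 1]

```text
time: 2.85
tool_pos: [0.6443, 0.2384, 0.1099]
tool_rot: [0.524, -0.474, 0.525, 0.475]
contact_force: [0.1, -0.8, -0.8]
gripper_width: 1.0
```

```bash
cat > v.py <<'E'
import sys
from h import *
n,x0,x1,y0,y1,f,out=sys.argv[1],*map(int,sys.argv[2:6]),float(sys.argv[6]),sys.argv[7]
g=vision.grab_frame(n)[y0:y1,x0:x1,::-1]; cv2.imwrite(f'pics/{out}.png',cv2.resize(g,None,fx=f,fy=f,interpolation=cv2.INTER_CUBIC))
E
python3 v.py scene 190 440 90 260 3.2 a1; python3 s.py
```

```text
t 2.9 pos [0.645  0.2386 0.1112] j [ 0.25  0.29  1.55 -0.    1.3  -1.22] w 0.999 F [ 0.2 -0.5 -0.4]
x [-0. -0. -1.] z [ 0.1    0.995 -0.   ] z yaw 1.471
```

View pics/a1.png

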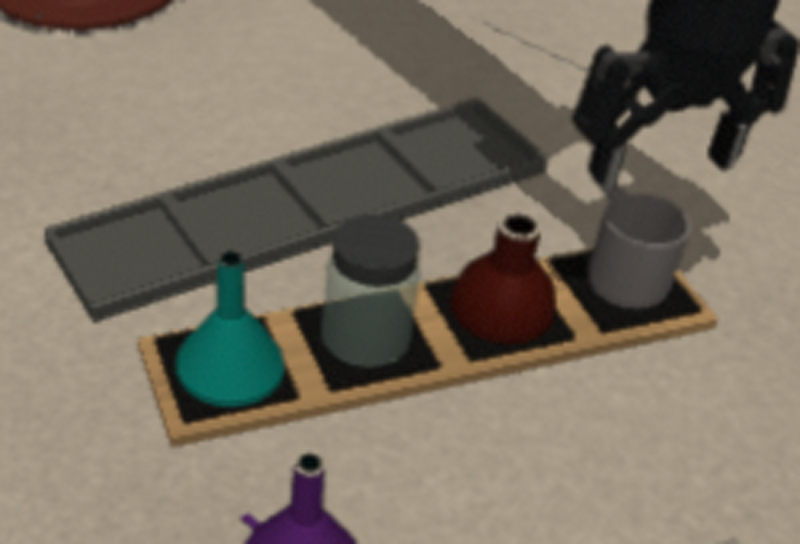

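```bash
python3 -c "
from h import *
P=np.array([.645,.2386,.122]);d=np.array([.1,.995,0])*.0425
print((proj('scene',[P,P+d,P-d,[.643,.238,.08]])+.4-[190,90])*3.2)"
```

```text
[[660.42006475 175.55796916]
 [713.58686413 166.2718272 ]
 [605.83866222 185.11546519]
 [643.69424687 221.1389511 ]]
```

Calibration agrees with the gripper to a few mm. Descend and grip.

Call:
servo_tool:
  twist:
    - [0, 0, 0]
    - [0, 0, 0]
    - [0, 0, 0]
    - [0, 0, 0]
    - [0, 0, 0]
  xyz:
    - [-0.1, 0, -2]
    - [0, 0, -2]
    - [0, 0, -2]
    - [0, 0, -1]
    - [0, 0, 0]
  fingers: [1, 1, 1, 1, 1]

```text
time: 3.52
tool_pos: [0.6431, 0.2383, 0.0395]
tool_rot: [0.523, -0.474, 0.525, 0.475]
contact_force: [-0.1, -0.8, -0.1]
gripper_width: 0.999
```

Call:
servo_tool:
  twist:
    - [0, 0, 0]
    - [0, 0, 0]
    - [0, 0, 0]
    - [0, 0, 0]
    - [0, 0, 0]
    - [0, 0, 0]
    - [0, 0, 0]
    - [0, 0, 0]
  xyz:
    - [0, 0, 0]
    - [0, 0, 0]
    - [0, 0, 0]
    - [0, 0, 0]
    - [0, 0, 0]
    - [0, 0, 0]
    - [0, 0, 0]
    - [0, 0, 0]
  fingers: [0, 0, 0, 0, 0, 0, 0, 0]

```text
time: 4.53
tool_pos: [0.6453, 0.2389, 0.0431]
tool_rot: [0.525, -0.475, 0.523, 0.474]
contact_force: [0.2, 0.4, 5.3]
gripper_width: 0.72
```

Call:
servo_tool:
  twist:
    - [0, 0, 0]
    - [0, 0, 0]
    - [0, 0, 0]
    - [0, 0, 0]
    - [0, 0, 0]
    - [0, 0, 0]
    - [0, 0, 0]
    - [0, 0, 0]
  xyz:
    - [0, 0, 0.5]
    - [0, 0, 1]
    - [0, 0, 2]
    - [0, 0, 2]
    - [0, 0, 2]
    - [0, 0, 2]
    - [0, 0, 2]
    - [0, 0, 1]
  fingers: [0, 0, 0, 0, 0, 0, 0, 0]

```text
time: 5.52
tool_pos: [0.6447, 0.2387, 0.1687]
tool_rot: [0.525, -0.475, 0.524, 0.474]
contact_force: [-0.3, 0.3, -1.8]
gripper_width: 0.723
```

```bash
python3 s.py; python3 v.py scene 190 440 60 240 3.2 a2
```

```text
t 5.53 pos [0.6447 0.2387 0.1687] j [ 0.25  0.24  1.52  0.    1.39 -1.22] w 0.723 F [-0.3  0.3 -1.8]
x [ 0.002  0.001 -1.   ] z [0.1   0.995 0.001] z yaw 1.471
```

View pics/a2.png

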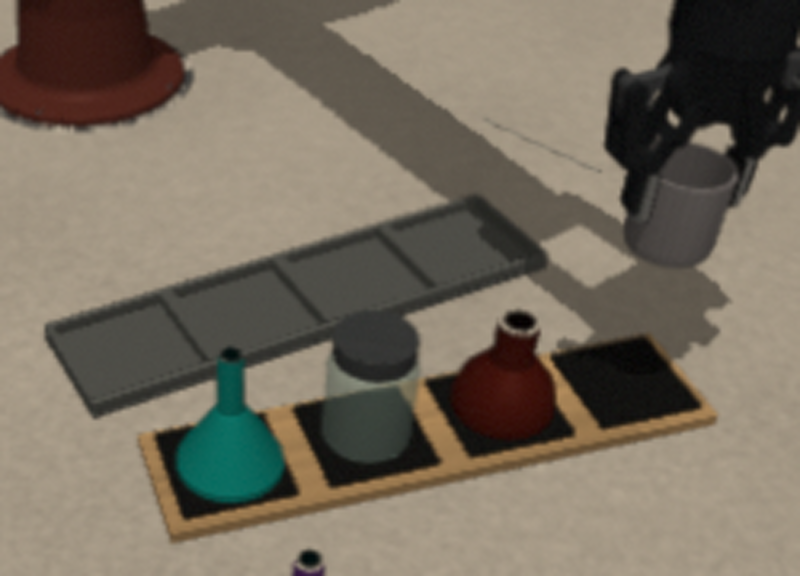

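Call:
servo_tool:
  twist:
    - [0, 0, 0]
    - [0, 0, 0]
    - [0, 0, 0]
    - [0, 0, 0]
    - [0, 0, 0]
    - [0, 0, 0]
    - [0, 0, 0]
    - [0, 0, 0]
  xyz:
    - [-1.1, -2, 0]
    - [-2, -4, 0]
    - [-2.2, -4.2, 0]
    - [-2.2, -4.2, 0]
    - [-2.2, -4.2, 0]
    - [-2.2, -4.2, 0]
    - [-2.2, -4.2, 0]
    - [-2.2, -4.2, 0]
  fingers: [0, 0, 0, 0, 0, 0, 0, 0]

```text
time: 6.58
tool_pos: [0.4798, -0.0745, 0.1658]
tool_rot: [0.524, -0.474, 0.524, 0.475]
contact_force: [-0.3, -0.7, -1.6]
gripper_width: 0.722
```

Call:
servo_tool:
  twist:
    - [0, 0, 0]
    - [0, 0, 0]
    - [0, 0, 0]
    - [0, 0, 0]
    - [0, 0, 0]
    - [0, 0, 0]
  xyz:
    - [-1.5, -2.4, 0]
    - [0, 0, 0]
    - [0, 0, -2]
    - [0, 0, -2]
    - [0, 0, -2]
    - [0, 0, 0]
  fingers: [0, 0, 0, 0, 0, 0]

```text
time: 7.32
tool_pos: [0.4647, -0.0961, 0.1041]
tool_rot: [0.523, -0.473, 0.525, 0.476]
contact_force: [-0.8, 0.0, -1.4]
gripper_width: 0.722
```

```bash
python3 s.py; python3 v.py scene 150 400 60 240 3.2 a3; python3 v.py top 80 300 150 310 3.5 a3t
```

```text
t 7.33 pos [ 0.4647 -0.0961  0.1041] j [-0.36 -0.2   2.07  0.    1.27 -1.83] w 0.722 F [-0.8  0.  -1.4]
x [-0.004  0.002 -1.   ] z [0.099 0.995 0.002] z yaw 1.472
```

View pics/a3.png

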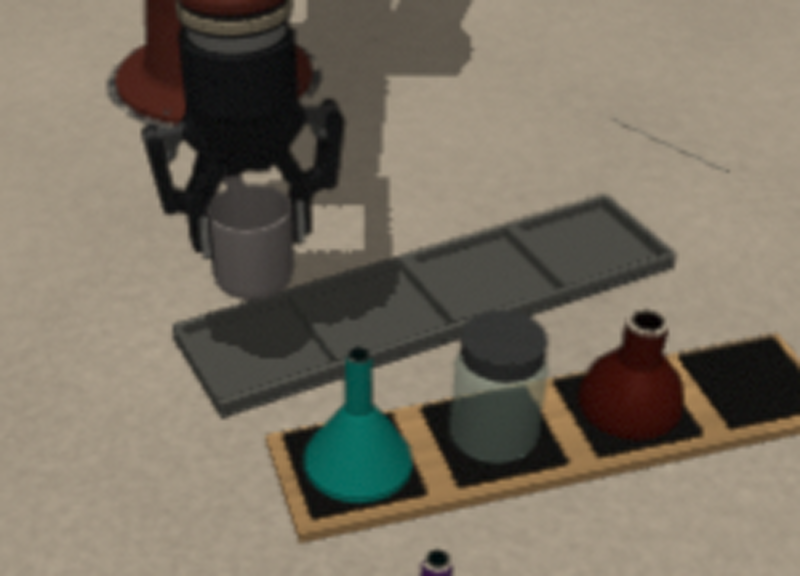

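View pics/a3t.png

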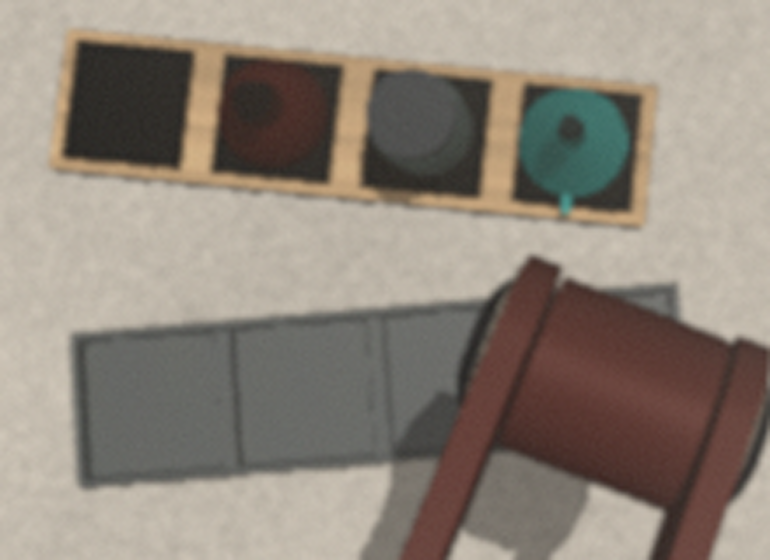

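Call:
servo_tool:
  twist:
    - [0, 0, 0]
    - [0, 0, 0]
    - [0, 0, 0]
    - [0, 0, 0]
    - [0, 0, 0]
    - [0, 0, 0]
    - [0, 0, 0]
  xyz:
    - [0.2, -0.2, -1.5]
    - [0, 0, -1.5]
    - [0, 0, -1.5]
    - [0, 0, -1]
    - [0, 0, -0.8]
    - [0, 0, -0.5]
    - [0, 0, 0]
  fingers: [0, 0, 0, 0, 0, 0, 0]

```text
time: 8.3
tool_pos: [0.4679, -0.0994, 0.0381]
tool_rot: [0.524, -0.474, 0.524, 0.475]
contact_force: [0.6, 0.7, -2.5]
gripper_width: 0.721
```

```bash
python3 s.py; python3 v.py scene 180 300 100 220 5 a4
```

```text
t 8.3 pos [ 0.4679 -0.0994  0.0381] j [-0.37 -0.09  2.1  -0.    1.13 -1.84] w 0.721 F [ 0.6  0.7 -2.5]
x [-0.  0. -1.] z [0.1   0.995 0.   ] z yaw 1.471
```

View pics/a4.png

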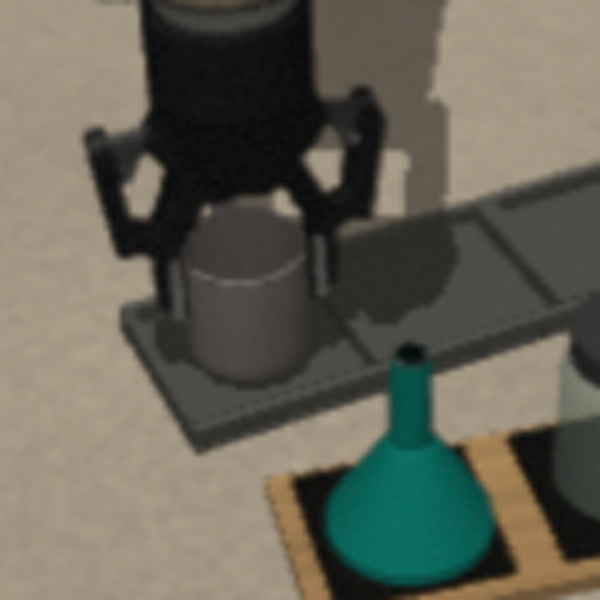

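Call:
servo_tool:
  twist:
    - [0, 0, 0]
    - [0, 0, 0]
    - [0, 0, 0]
    - [0, 0, 0]
  xyz:
    - [0, 0, -0.4]
    - [0, 0, -0.3]
    - [0, 0, -0.1]
    - [0, 0, 0]
  fingers: [0, 0, 0, 0]

```text
time: 8.85
tool_pos: [0.4679, -0.0994, 0.0302]
tool_rot: [0.524, -0.474, 0.524, 0.475]
contact_force: [-0.1, -0.4, -2.0]
gripper_width: 0.718
```

Call:
servo_tool:
  twist:
    - [0, 0, 0]
    - [0, 0, 0]
    - [0, 0, 0]
  xyz:
    - [0, 0, -0.1]
    - [0, 0, -0.1]
    - [0, 0, 0]
  fingers: [0, 0, 0]

```text
time: 9.22
tool_pos: [0.4682, -0.0995, 0.0291]
tool_rot: [0.524, -0.474, 0.524, 0.475]
contact_force: [-2.9, 1.7, 6.7]
gripper_width: 0.722
```

Call:
servo_tool:
  twist:
    - [0, 0, 0]
    - [0, 0, 0]
    - [0, 0, 0]
    - [0, 0, 0]
    - [0, 0, 0]
    - [0, 0, 0]
  xyz:
    - [0, 0, 0]
    - [0, 0, 0]
    - [0, 0, 0]
    - [0, 0, 0]
    - [0, 0, 0]
    - [0, 0, 0]
  fingers: [0.8, 0.9, 1, 1, 1, 1]

```text
time: 9.98
tool_pos: [0.468, -0.0994, 0.0283]
tool_rot: [0.524, -0.474, 0.524, 0.474]
contact_force: [-0.5, -0.4, -0.0]
gripper_width: 0.996
```

Call:
servo_tool:
  twist:
    - [0, 0, 0]
    - [0, 0, 0]
    - [0, 0, 0]
    - [0, 0, 0]
    - [0, 0, 0]
    - [0, 0, 0]
    - [0, 0, 0]
    - [0, 0, 0]
  xyz:
    - [0, 0, 1]
    - [0, 0, 2]
    - [0, 0, 3]
    - [0, 0, 3]
    - [0, 0, 3]
    - [0, 0, 3]
    - [0, 0, 1.5]
    - [0, 0, 0]
  fingers: [1, 1, 1, 1, 1, 1, 1, 1]

```text
time: 10.98
tool_pos: [0.4687, -0.0997, 0.1947]
tool_rot: [0.525, -0.475, 0.524, 0.474]
contact_force: [-0.5, 0.3, -0.2]
gripper_width: 0.998
```

```bash
python3 s.py; python3 v.py scene 180 300 70 220 4 a5
```

```text
t 10.97 pos [ 0.4687 -0.0997  0.1947] j [-0.37 -0.29  1.98  0.    1.44 -1.84] w 0.998 F [-0.5  0.3 -0.2]
x [ 0.003 -0.001 -1.   ] z [ 0.1    0.995 -0.001] z yaw 1.471
```

View pics/a5.png

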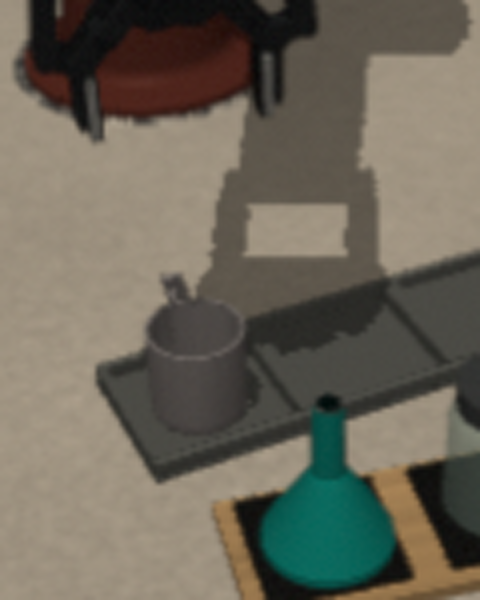

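Call:
servo_tool:
  twist:
    - [0, 0, -0.155]
    - [0, 0, -0.155]
    - [0, 0, -0.155]
    - [0, 0, -0.155]
    - [0, 0, -0.155]
    - [0, 0, -0.155]
    - [0, 0, -0.155]
    - [0, 0, -0.155]
  xyz:
    - [1.6, 2.3, 0]
    - [1.6, 2.3, 0]
    - [1.6, 2.3, 0]
    - [1.6, 2.3, 0]
    - [1.6, 2.3, 0]
    - [1.6, 2.3, 0]
    - [1.6, 2.3, 0]
    - [1.6, 2.3, 0]
  fingers: [1, 1, 1, 1, 1, 1, 1, 1]

```text
time: 12.02
tool_pos: [0.5954, 0.0853, 0.1908]
tool_rot: [0.701, -0.08, 0.704, 0.08]
contact_force: [0.0, -0.8, -0.3]
gripper_width: 1.001
```

Call:
servo_tool:
  twist:
    - [0, 0, -0.155]
    - [0, 0, -0.155]
    - [0, 0, 0]
    - [0, 0, 0]
    - [0, 0, 0]
  xyz:
    - [1.6, 2.3, 0]
    - [2, 2.7, -1]
    - [0, 0, -2]
    - [0, 0, -2]
    - [0, 0, 0]
  fingers: [1, 1, 1, 1, 1]

```text
time: 12.65
tool_pos: [0.6293, 0.1336, 0.1391]
tool_rot: [0.704, 0.028, 0.709, -0.028]
contact_force: [0.3, 0.1, -0.2]
gripper_width: 1.001
```

```bash
python3 s.py; python3 v.py scene 260 420 60 210 4 b1;python3 -c "
from h import *
print((proj('scene',[[.633,.135,.098],manip.state()['tool_pos']+[0,0,.013]])+.4-[260,60])*4)"
```

```text
t 12.65 pos [0.6293 0.1336 0.1391] j [ 0.09  0.17  1.64 -0.    1.33  0.17] w 1.001 F [ 0.3  0.1 -0.2]
x [-0.007 -0.001 -1.   ] z [ 0.997 -0.079 -0.007] z yaw -0.079
[[366.32641453 402.05781209]
 [379.35624848 317.19218972]]
```

View pics/b1.png

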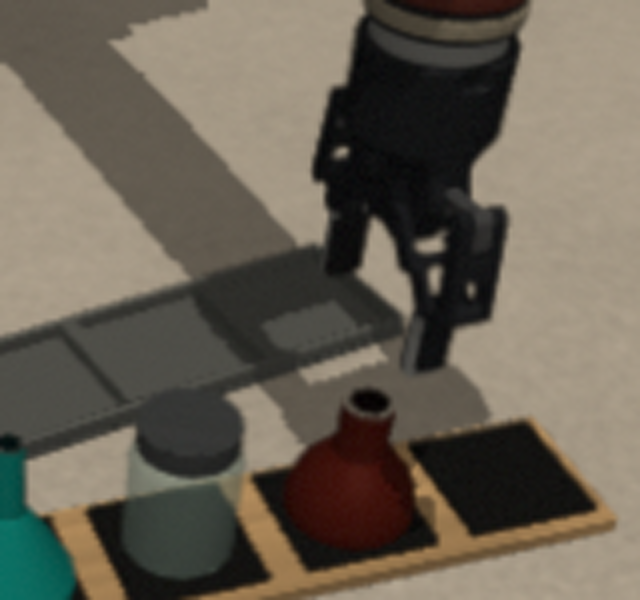

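Call:
servo_tool:
  twist:
    - [0, 0, 0]
    - [0, 0, 0]
    - [0, 0, 0]
    - [0, 0, 0]
    - [0, 0, 0]
    - [0, 0, 0]
  xyz:
    - [0.2, 0.1, -2]
    - [0, 0, -2]
    - [0, 0, -1.5]
    - [0, 0, -1]
    - [0, 0, -0.3]
    - [0, 0, 0]
  fingers: [1, 1, 1, 1, 1, 1]

```text
time: 13.45
tool_pos: [0.6342, 0.1356, 0.0755]
tool_rot: [0.707, 0.028, 0.706, -0.028]
contact_force: [-0.5, -0.5, 0.1]
gripper_width: 1.002
```

Call:
servo_tool:
  twist:
    - [0, 0, 0]
    - [0, 0, 0]
    - [0, 0, 0]
    - [0, 0, 0]
    - [0, 0, 0]
    - [0, 0, 0]
    - [0, 0, 0]
    - [0, 0, 0]
  xyz:
    - [0, 0, 0]
    - [0, 0, 0]
    - [0, 0, 0]
    - [0, 0, 0]
    - [0, 0, 0]
    - [0, 0, 0]
    - [0, 0, 0]
    - [0, 0, 0]
  fingers: [0.8, 0.6, 0.5, 0.4, 0.3, 0.2, 0, 0]

```text
time: 14.45
tool_pos: [0.634, 0.1356, 0.0756]
tool_rot: [0.707, 0.028, 0.707, -0.028]
contact_force: [-2.1, 0.7, 4.5]
gripper_width: 0.333
```

```bash
python3 s.py
```

```text
t 14.45 pos [0.634  0.1356 0.0756] j [0.1  0.24 1.67 0.   1.23 0.17] w 0.333 F [-2.1  0.7  4.5]
x [-0.  0. -1.] z [ 0.997 -0.079 -0.   ] z yaw -0.079
```

Call:
servo_tool:
  twist:
    - [0, 0, 0]
    - [0, 0, 0]
    - [0, 0, 0]
    - [0, 0, 0]
  xyz:
    - [0, 0, 0]
    - [0, 0, 0]
    - [0, 0, -0.7]
    - [0, 0, 0]
  fingers: [0.6, 0.6, 0.6, 0.6]

```text
time: 14.95
tool_pos: [0.6332, 0.1355, 0.0669]
tool_rot: [0.706, 0.028, 0.707, -0.028]
contact_force: [-0.4, -0.3, -0.2]
gripper_width: 0.601
```

Call:
servo_tool:
  twist:
    - [0, 0, 0]
    - [0, 0, 0]
    - [0, 0, 0]
    - [0, 0, 0]
    - [0, 0, 0]
  xyz:
    - [0, 0, 0]
    - [0, 0, 0]
    - [0, 0, 0]
    - [0, 0, 0]
    - [0, 0, 0]
  fingers: [0.4, 0, 0, 0, 0]

```text
time: 15.58
tool_pos: [0.634, 0.1356, 0.0683]
tool_rot: [0.707, 0.028, 0.706, -0.028]
contact_force: [-0.3, 0.2, 0.1]
gripper_width: 0.334
```

```bash
python3 s.py; python3 v.py scene 260 420 60 210 4 b2
```

```text
t 15.57 pos [0.634  0.1356 0.0683] j [0.1  0.25 1.68 0.   1.21 0.17] w 0.334 F [-0.3  0.2  0.1]
x [ 0.  0. -1.] z [ 0.997 -0.079  0.   ] z yaw -0.079
```

View pics/b2.png

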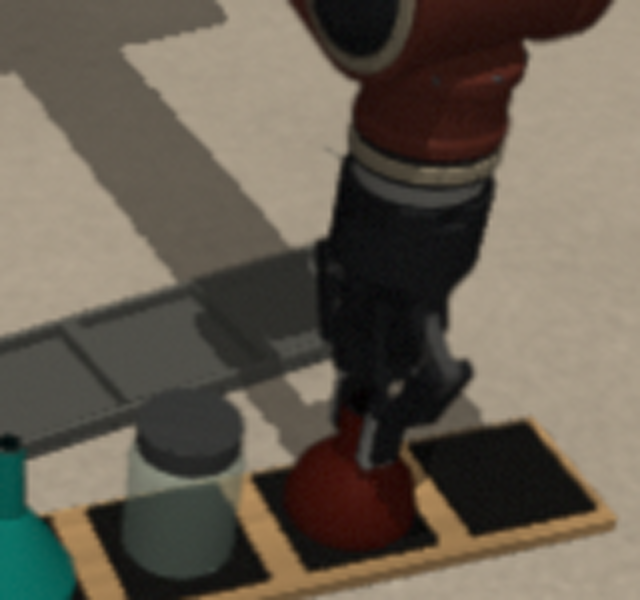

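Call:
servo_tool:
  twist:
    - [0, 0, 0]
    - [0, 0, 0]
    - [0, 0, 0]
    - [0, 0, 0]
    - [0, 0, 0]
    - [0, 0, 0]
    - [0, 0, 0]
    - [0, 0, 0]
  xyz:
    - [0, 0, 0.5]
    - [0, 0, 1]
    - [0, 0, 2]
    - [0, 0, 2]
    - [0, 0, 2]
    - [0, 0, 2]
    - [0, 0, 2]
    - [0, 0, 0.5]
  fingers: [0, 0, 0, 0, 0, 0, 0, 0]

```text
time: 16.62
tool_pos: [0.635, 0.1357, 0.191]
tool_rot: [0.708, 0.028, 0.705, -0.028]
contact_force: [0.1, 0.3, -0.9]
gripper_width: 0.331
```

Call:
servo_tool:
  twist:
    - [0, 0, 0]
    - [0, 0, 0]
    - [0, 0, 0]
    - [0, 0, 0]
    - [0, 0, 0]
    - [0, 0, 0]
    - [0, 0, 0]
    - [0, 0, 0]
  xyz:
    - [-1.5, -1.1, 0]
    - [-3, -2.1, 0]
    - [-3, -2.1, 0]
    - [-3, -2.1, 0]
    - [-3, -2.1, 0]
    - [-3, -2.3, 0]
    - [-1.4, -1.1, 0]
    - [0, 0, 0]
  fingers: [0, 0, 0, 0, 0, 0, 0, 0]

```text
time: 17.62
tool_pos: [0.4542, 0.0062, 0.1878]
tool_rot: [0.706, 0.029, 0.707, -0.028]
contact_force: [-0.1, -0.0, -1.2]
gripper_width: 0.335
```

Call:
servo_tool:
  twist:
    - [0, 0, 0]
    - [0, 0, 0]
    - [0, 0, 0]
    - [0, 0, 0]
    - [0, 0, 0]
    - [0, 0, 0]
    - [0, 0, 0]
    - [0, 0, 0]
  xyz:
    - [0, 0, -1]
    - [0, 0, -2]
    - [0, 0, -2]
    - [0, 0, -2]
    - [0, 0, -2]
    - [0, 0, -1]
    - [0, 0, 0]
    - [0, 0, 0]
  fingers: [0, 0, 0, 0, 0, 0, 0, 0]

```text
time: 18.62
tool_pos: [0.4557, 0.0066, 0.089]
tool_rot: [0.707, 0.028, 0.706, -0.028]
contact_force: [-0.3, -0.1, -1.2]
gripper_width: 0.332
```

```bash
python3 s.py; python3 v.py scene 190 370 60 210 4 b3
```

```text
t 18.62 pos [0.4557 0.0066 0.089 ] j [-0.15 -0.23  2.13  0.    1.25 -0.07] w 0.332 F [-0.3 -0.1 -1.2]
x [ 0.001 -0.    -1.   ] z [ 0.997 -0.079  0.001] z yaw -0.079
```

View pics/b3.png

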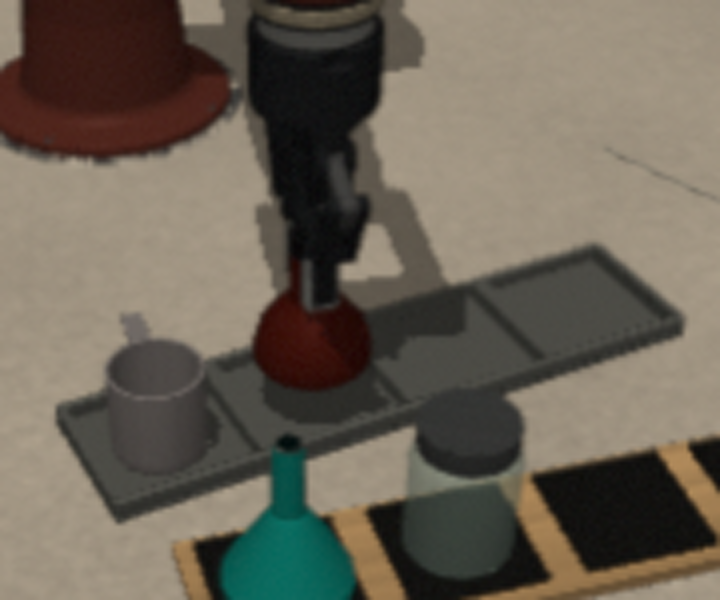

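Bottom now about 35 mm above the floor, centred over the bay. Lower to TCP ~0.056 then creep.

Call:
servo_tool:
  twist:
    - [0, 0, 0]
    - [0, 0, 0]
    - [0, 0, 0]
    - [0, 0, 0]
    - [0, 0, 0]
  xyz:
    - [0, 0, -1]
    - [0, 0, -1]
    - [0, 0, -0.8]
    - [0, 0, -0.4]
    - [0, 0, 0]
  fingers: [0, 0, 0, 0, 0]

```text
time: 19.3
tool_pos: [0.4547, 0.0066, 0.0558]
tool_rot: [0.706, 0.028, 0.707, -0.028]
contact_force: [0.3, 0.3, -1.5]
gripper_width: 0.332
```

Call:
servo_tool:
  twist:
    - [0, 0, 0]
    - [0, 0, 0]
    - [0, 0, 0]
    - [0, 0, 0]
  xyz:
    - [0, 0, -0.1]
    - [0, 0, -0.1]
    - [0, 0, 0]
    - [0, 0, 0]
  fingers: [0, 0, 0, 0]

```text
time: 19.8
tool_pos: [0.4551, 0.0066, 0.0544]
tool_rot: [0.707, 0.028, 0.706, -0.028]
contact_force: [0.2, 0.7, -1.3]
gripper_width: 0.335
```

```bash
python3 s.py; python3 v.py scene 190 370 60 210 4 b4
```

```text
t 19.8 pos [0.4551 0.0066 0.0544] j [-0.15 -0.18  2.15  0.    1.17 -0.07] w 0.335 F [ 0.2  0.7 -1.3]
x [ 0. -0. -1.] z [ 0.997 -0.079  0.   ] z yaw -0.079
```

View pics/b4.png

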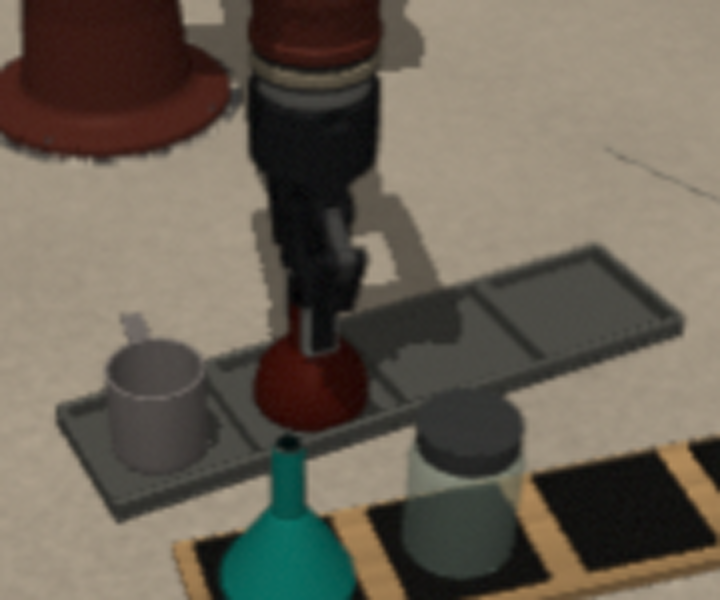

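Call:
servo_tool:
  twist:
    - [0, 0, 0]
    - [0, 0, 0]
    - [0, 0, 0]
  xyz:
    - [0, 0, -0.1]
    - [0, 0, -0.1]
    - [0, 0, 0]
  fingers: [0, 0, 0]

```text
time: 20.23
tool_pos: [0.4553, 0.0066, 0.0543]
tool_rot: [0.706, 0.028, 0.707, -0.028]
contact_force: [-6.4, 1.0, 12.1]
gripper_width: 0.333
```

Call:
servo_tool:
  twist:
    - [0, 0, 0]
    - [0, 0, 0]
    - [0, 0, 0]
    - [0, 0, 0]
    - [0, 0, 0]
    - [0, 0, 0]
    - [0, 0, 0]
  xyz:
    - [0, 0, 0.1]
    - [0, 0, 0]
    - [0, 0, 0]
    - [0, 0, 0]
    - [0, 0, 0]
    - [0, 0, 0]
    - [0, 0, 0]
  fingers: [0, 0.45, 0.6, 0.8, 1, 1, 1]

```text
time: 21.1
tool_pos: [0.455, 0.0066, 0.0533]
tool_rot: [0.707, 0.028, 0.707, -0.028]
contact_force: [-0.2, -0.3, -0.3]
gripper_width: 1.001
```

Call:
servo_tool:
  twist:
    - [0, 0, 0]
    - [0, 0, 0]
    - [0, 0, 0]
    - [0, 0, 0]
    - [0, 0, 0]
    - [0, 0, 0]
    - [0, 0, 0]
    - [0, 0, 0]
  xyz:
    - [0, 0, 1]
    - [0, 0, 2]
    - [0, 0, 3]
    - [0, 0, 3]
    - [0, 0, 3]
    - [0, 0, 2]
    - [0, 0, 0]
    - [0, 0, 0]
  fingers: [1, 1, 1, 1, 1, 1, 1, 1]

```text
time: 22.1
tool_pos: [0.4545, 0.0066, 0.1926]
tool_rot: [0.706, 0.028, 0.707, -0.028]
contact_force: [0.4, -0.0, -0.3]
gripper_width: 1.001
```

```bash
python3 s.py; python3 v.py scene 190 370 60 210 4 b5
```

```text
t 22.1 pos [0.4545 0.0066 0.1926] j [-0.15 -0.35  2.04 -0.    1.45 -0.07] w 1.001 F [ 0.4 -0.  -0.3]
x [-0.001  0.    -1.   ] z [ 0.997 -0.079 -0.001] z yaw -0.079
```

View pics/b5.png

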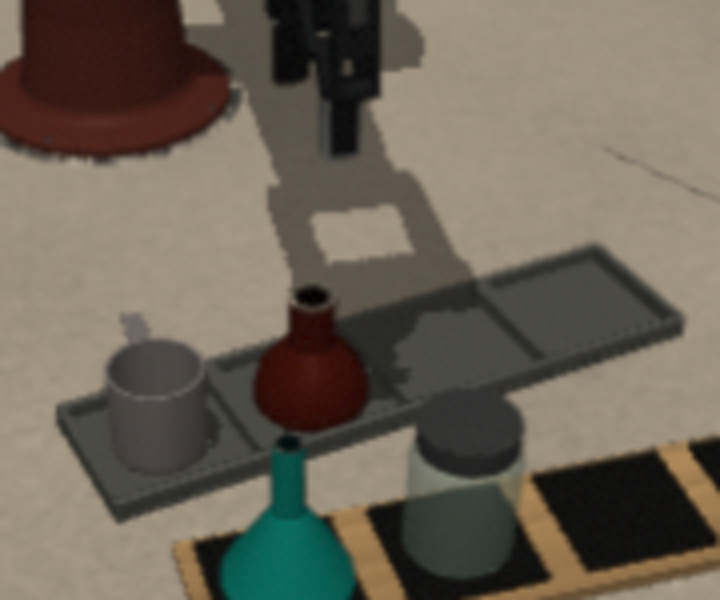

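Call:
servo_tool:
  twist:
    - [0, 0, 0]
    - [0, 0, 0]
    - [0, 0, 0]
    - [0, 0, 0]
    - [0, 0, 0]
    - [0, 0, 0]
    - [0, 0, 0]
    - [0, 0, 0]
  xyz:
    - [2, 0.3, 0]
    - [3, 0.5, 0]
    - [3.3, 0.5, 0]
    - [4, 0.6, 0]
    - [4, 0.5, 0]
    - [0, 0, -2]
    - [0, 0, -2]
    - [0, 0, -1]
  fingers: [1, 1, 1, 1, 1, 1, 1, 1]

```text
time: 23.15
tool_pos: [0.6154, 0.0306, 0.1398]
tool_rot: [0.705, 0.028, 0.708, -0.028]
contact_force: [0.6, -0.2, -0.0]
gripper_width: 0.998
```

```bash
python3 s.py; python3 v.py scene 230 390 60 210 4 c1;python3 -c "
from h import *
p=manip.state()['tool_pos']+[0,0,.013];d=np.array([.997,-.08,0])*.0425
print((proj('scene',[[.6175,.031,.108],p+d,p-d])+.4-[230,60])*4)"
```

```text
t 23.15 pos [0.6154 0.0306 0.1398] j [-0.07  0.11  1.71 -0.    1.33  0.01] w 0.998 F [ 0.6 -0.2 -0. ]
x [-0.005  0.    -1.   ] z [ 0.997 -0.079 -0.005] z yaw -0.079
[[306.09550183 414.31424816]
 [342.57821082 395.39293384]
 [281.20518103 299.93467799]]
```

View pics/c1.png

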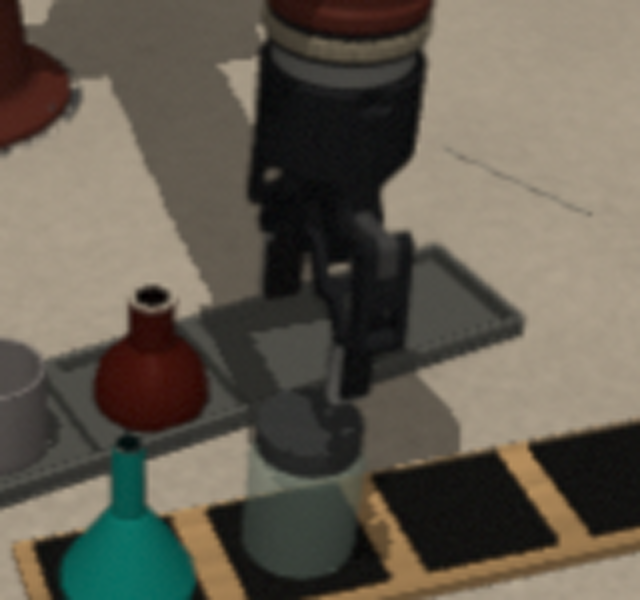

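Call:
servo_tool:
  twist:
    - [0, 0, 0]
    - [0, 0, 0]
    - [0, 0, 0]
    - [0, 0, 0]
    - [0, 0, 0]
  xyz:
    - [0.1, 0.1, -1]
    - [0, 0, -1.5]
    - [0, 0, -1.5]
    - [0, 0, -1]
    - [0, 0, 0]
  fingers: [1, 1, 1, 1, 1]

```text
time: 23.82
tool_pos: [0.6181, 0.0316, 0.0918]
tool_rot: [0.706, 0.028, 0.707, -0.028]
contact_force: [-0.2, 0.5, 0.6]
gripper_width: 0.998
```

Call:
servo_tool:
  twist:
    - [0, 0, 0]
    - [0, 0, 0]
    - [0, 0, 0]
    - [0, 0, 0]
    - [0, 0, 0]
  xyz:
    - [0, 0, -1.5]
    - [0, 0, -1.5]
    - [0, 0, -1]
    - [0, 0, -0.5]
    - [0, 0, 0]
  fingers: [1, 1, 1, 1, 1]

```text
time: 24.45
tool_pos: [0.6187, 0.0316, 0.0478]
tool_rot: [0.706, 0.028, 0.707, -0.028]
contact_force: [0.3, 0.4, -0.7]
gripper_width: 1.002
```

```bash
python3 s.py; python3 v.py scene 230 390 60 210 4 c2
```

```text
t 24.45 pos [0.6187 0.0316 0.0478] j [-0.07  0.22  1.76  0.    1.17  0.01] w 1.002 F [ 0.3  0.4 -0.7]
x [-0.001  0.    -1.   ] z [ 0.997 -0.079 -0.001] z yaw -0.079
```

View pics/c2.png

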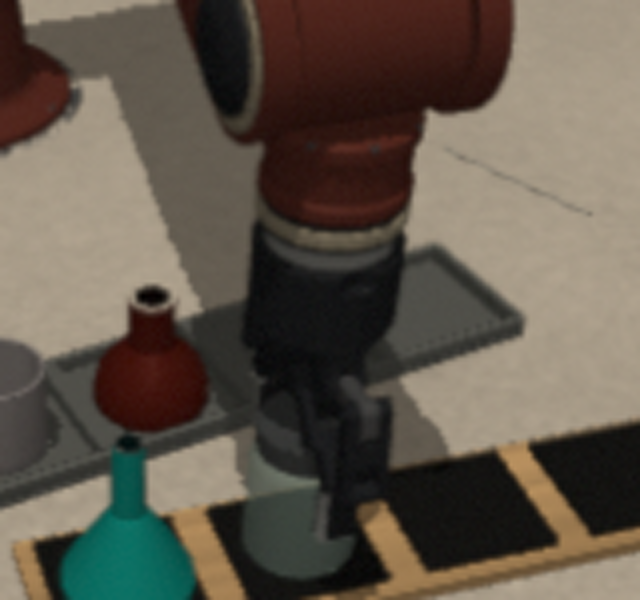

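Call:
servo_tool:
  twist:
    - [0, 0, 0]
    - [0, 0, 0]
    - [0, 0, 0]
    - [0, 0, 0]
    - [0, 0, 0]
    - [0, 0, 0]
    - [0, 0, 0]
    - [0, 0, 0]
  xyz:
    - [0, 0, -0.3]
    - [0, 0, 0]
    - [0, 0, 0]
    - [0, 0, 0]
    - [0, 0, 0]
    - [0, 0, 0]
    - [0, 0, 0]
    - [0, 0, 0]
  fingers: [1, 0.9, 0.85, 0.8, 0.75, 0.7, 0, 0]

```text
time: 25.5
tool_pos: [0.6205, 0.0314, 0.047]
tool_rot: [0.708, 0.028, 0.705, -0.028]
contact_force: [1.8, -1.4, 5.2]
gripper_width: 0.73
```

Call:
servo_tool:
  twist:
    - [0, 0, 0]
    - [0, 0, 0]
    - [0, 0, 0]
  xyz:
    - [0, 0, 0]
    - [0, 0, 0]
    - [0, 0, 0]
  fingers: [0, 0, 0]

```text
time: 25.88
tool_pos: [0.6205, 0.0314, 0.0471]
tool_rot: [0.708, 0.028, 0.705, -0.028]
contact_force: [2.3, -0.4, 5.5]
gripper_width: 0.731
```

```bash
python3 s.py
```

```text
t 25.88 pos [0.6205 0.0314 0.0471] j [-0.07  0.22  1.76 -0.    1.16  0.01] w 0.731 F [ 2.3 -0.4  5.5]
x [ 0.003 -0.    -1.   ] z [ 0.997 -0.079  0.003] z yaw -0.079
```

Call:
servo_tool:
  twist:
    - [0, 0, 0]
    - [0, 0, 0]
    - [0, 0, 0]
    - [0, 0, 0]
    - [0, 0, 0]
    - [0, 0, 0]
    - [0, 0, 0]
  xyz:
    - [0, 0, 0.5]
    - [0, 0, 1]
    - [0, 0, 2]
    - [0, 0, 2]
    - [0, 0, 2]
    - [0, 0, 1.5]
    - [0, 0, 0]
  fingers: [0, 0, 0, 0, 0, 0, 0]

```text
time: 26.75
tool_pos: [0.6203, 0.0315, 0.1377]
tool_rot: [0.708, 0.028, 0.705, -0.028]
contact_force: [-1.0, -0.3, -3.5]
gripper_width: 0.732
```

Call:
servo_tool:
  twist:
    - [0, 0, 0]
    - [0, 0, 0]
    - [0, 0, 0]
    - [0, 0, 0]
    - [0, 0, 0]
    - [0, 0, 0]
    - [0, 0, 0]
    - [0, 0, 0]
  xyz:
    - [-1.2, 0.6, 0]
    - [-2.8, 1.3, 0]
    - [-3, 1.4, 0]
    - [-3, 1.4, 0]
    - [-3, 1.4, 0]
    - [-3, 1.2, 0]
    - [-1.5, 0.7, 0]
    - [0, 0, 0]
  fingers: [0, 0, 0, 0, 0, 0, 0, 0]

```text
time: 27.75
tool_pos: [0.4429, 0.112, 0.1346]
tool_rot: [0.706, 0.027, 0.707, -0.028]
contact_force: [-0.2, -0.3, -3.6]
gripper_width: 0.729
```

Call:
servo_tool:
  twist:
    - [0, 0, 0]
    - [0, 0, 0]
    - [0, 0, 0]
    - [0, 0, 0]
    - [0, 0, 0]
    - [0, 0, 0]
  xyz:
    - [0, 0, -1]
    - [0, 0, -2]
    - [0, 0, -2]
    - [0, 0, -1.5]
    - [0, 0, 0]
    - [0, 0, 0]
  fingers: [0, 0, 0, 0, 0, 0]

```text
time: 28.5
tool_pos: [0.4447, 0.1115, 0.0708]
tool_rot: [0.707, 0.028, 0.706, -0.028]
contact_force: [0.2, 0.4, -3.1]
gripper_width: 0.734
```

```bash
python3 s.py; python3 v.py scene 220 380 60 210 4 c3
```

```text
t 28.5 pos [0.4447 0.1115 0.0708] j [ 0.08 -0.2   2.13 -0.    1.21  0.16] w 0.734 F [ 0.2  0.4 -3.1]
x [ 0.001  0.    -1.   ] z [ 0.997 -0.079  0.001] z yaw -0.079
```

View pics/c3.png

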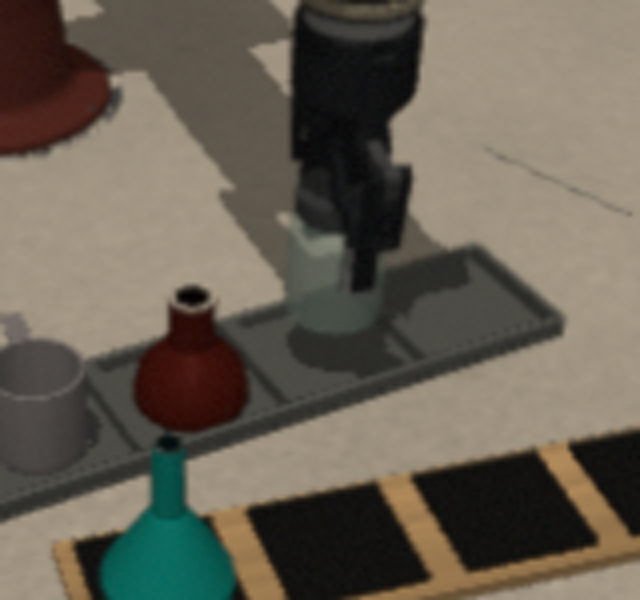

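Bottom at ~42 mm; needs ~37.5 mm down.

Call:
servo_tool:
  twist:
    - [0, 0, 0]
    - [0, 0, 0]
    - [0, 0, 0]
    - [0, 0, 0]
    - [0, 0, 0]
    - [0, 0, 0]
  xyz:
    - [0, 0, -1]
    - [0, 0, -1]
    - [0, 0, -1]
    - [0, 0, -0.4]
    - [0, 0, -0.1]
    - [0, 0, 0]
  fingers: [0, 0, 0, 0, 0, 0]

```text
time: 29.3
tool_pos: [0.4442, 0.1116, 0.0355]
tool_rot: [0.707, 0.028, 0.706, -0.028]
contact_force: [0.6, -0.9, -2.6]
gripper_width: 0.734
```

Call:
servo_tool:
  twist:
    - [0, 0, 0]
    - [0, 0, 0]
    - [0, 0, 0]
  xyz:
    - [0, 0, -0.1]
    - [0, 0, -0.1]
    - [0, 0, 0]
  fingers: [0, 0, 0]

```text
time: 29.68
tool_pos: [0.444, 0.1116, 0.0333]
tool_rot: [0.707, 0.028, 0.707, -0.028]
contact_force: [0.3, 0.1, -3.5]
gripper_width: 0.731
```

```bash
python3 s.py; python3 v.py scene 220 380 60 210 4 c4
```

```text
t 29.68 pos [0.444  0.1116 0.0333] j [ 0.08 -0.14  2.15  0.    1.13  0.16] w 0.731 F [ 0.3  0.1 -3.5]
x [ 0.  0. -1.] z [ 0.997 -0.079  0.   ] z yaw -0.079
```

View pics/c4.png

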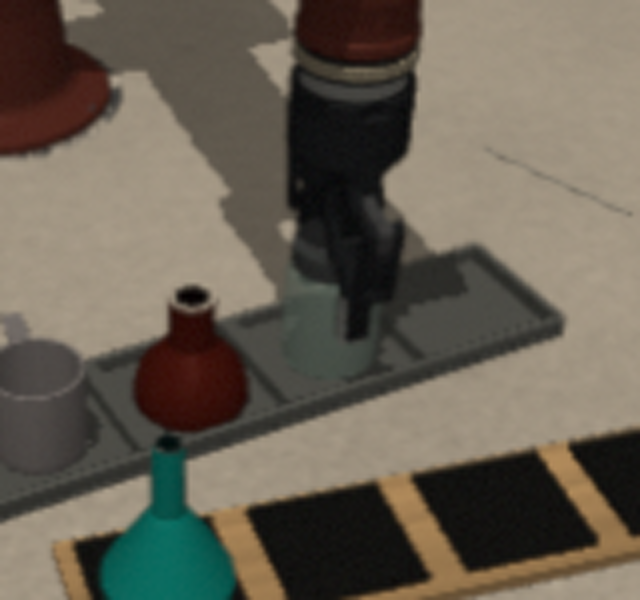

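Call:
servo_tool:
  twist:
    - [0, 0, 0]
    - [0, 0, 0]
    - [0, 0, 0]
  xyz:
    - [0, 0, -0.1]
    - [0, 0, 0]
    - [0, 0, 0]
  fingers: [0, 0, 0]

```text
time: 30.1
tool_pos: [0.4442, 0.1117, 0.033]
tool_rot: [0.707, 0.028, 0.707, -0.028]
contact_force: [-3.8, -0.4, 5.5]
gripper_width: 0.73
```

Call:
servo_tool:
  twist:
    - [0, 0, 0]
    - [0, 0, 0]
    - [0, 0, 0]
    - [0, 0, 0]
    - [0, 0, 0]
    - [0, 0, 0]
  xyz:
    - [0, 0, 0]
    - [0, 0, 0]
    - [0, 0, 0]
    - [0, 0, 0]
    - [0, 0, 0]
    - [0, 0, 0]
  fingers: [0.8, 0.9, 1, 1, 1, 1]

```text
time: 30.85
tool_pos: [0.444, 0.1116, 0.0323]
tool_rot: [0.707, 0.028, 0.707, -0.028]
contact_force: [0.7, 0.3, -0.2]
gripper_width: 1.003
```

Call:
servo_tool:
  twist:
    - [0, 0, 0]
    - [0, 0, 0]
    - [0, 0, 0]
    - [0, 0, 0]
    - [0, 0, 0]
    - [0, 0, 0]
    - [0, 0, 0]
    - [0, 0, 0]
  xyz:
    - [0, 0, 1]
    - [0, 0, 2]
    - [0, 0, 3]
    - [0, 0, 3]
    - [0, 0, 3]
    - [0, 0, 3]
    - [0, 0, 1]
    - [0, 0, 0]
  fingers: [1, 1, 1, 1, 1, 1, 1, 1]

```text
time: 31.85
tool_pos: [0.4443, 0.1116, 0.1929]
tool_rot: [0.707, 0.028, 0.706, -0.028]
contact_force: [-0.4, -0.2, 0.0]
gripper_width: 1.0
```

```bash
python3 s.py; python3 v.py scene 190 370 60 210 4 c5
```

```text
t 31.85 pos [0.4443 0.1116 0.1929] j [ 0.08 -0.34  2.03 -0.    1.45  0.16] w 1.0 F [-0.4 -0.2  0. ]
x [ 0.001  0.    -1.   ] z [ 0.997 -0.079  0.001] z yaw -0.079
```

View pics/c5.png

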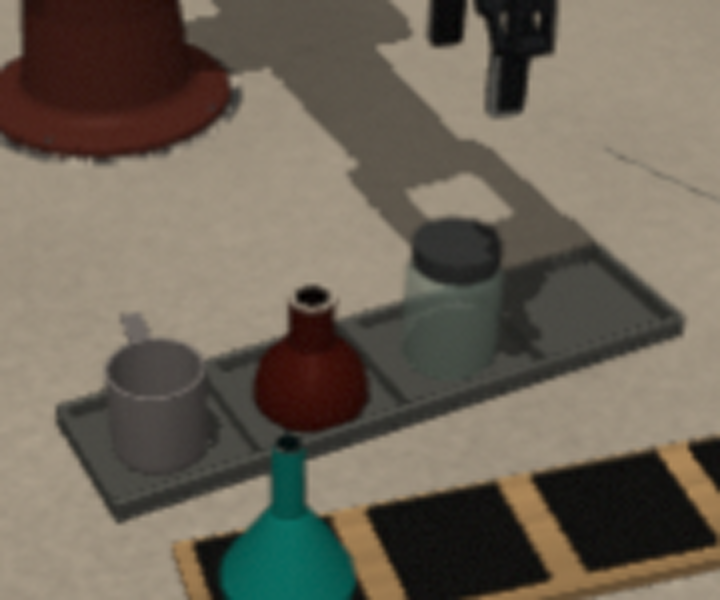

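Call:
servo_tool:
  twist:
    - [0, 0, 0]
    - [0, 0, 0]
    - [0, 0, 0]
    - [0, 0, 0]
    - [0, 0, 0]
    - [0, 0, 0]
    - [0, 0, 0]
    - [0, 0, 0]
  xyz:
    - [2, -2.1, 0]
    - [3, -3.2, 0]
    - [3, -3.3, 0]
    - [3, -3.3, 0]
    - [3, -3.3, 0]
    - [3, -3.2, 0]
    - [0, 0, -2]
    - [0, 0, -1]
  fingers: [1, 1, 1, 1, 1, 1, 1, 1]

```text
time: 32.9
tool_pos: [0.6119, -0.0717, 0.1584]
tool_rot: [0.704, 0.028, 0.709, -0.027]
contact_force: [-0.0, -0.5, 0.3]
gripper_width: 0.998
```

Call:
servo_tool:
  twist:
    - [0, 0, 0]
    - [0, 0, 0]
  xyz:
    - [0, 0, -1]
    - [0, 0, 0]
  fingers: [1, 1]

```text
time: 33.15
tool_pos: [0.6128, -0.0714, 0.1508]
tool_rot: [0.706, 0.028, 0.707, -0.027]
contact_force: [-1.3, -0.0, 1.1]
gripper_width: 1.0
```

```bash
python3 s.py; python3 v.py scene 180 340 70 220 4 d1;python3 -c "
from h import *
p=manip.state()['tool_pos']+[0,0,.013];d=np.array([.997,-.08,0])*.0425
print((proj('scene',[[.614,-.072,.118],p+d,p-d])+.4-[180,70])*4)"
```

```text
t 33.15 pos [ 0.6128 -0.0714  0.1508] j [-0.24  0.1   1.7   0.    1.34 -0.16] w 1.0 F [-1.3 -0.   1.1]
x [-0.002  0.001 -1.   ] z [ 0.997 -0.078 -0.003] z yaw -0.078
[[324.72903645 401.10571412]
 [350.7307636  381.10795195]
 [301.64582708 279.63227817]]
```

View pics/d1.png

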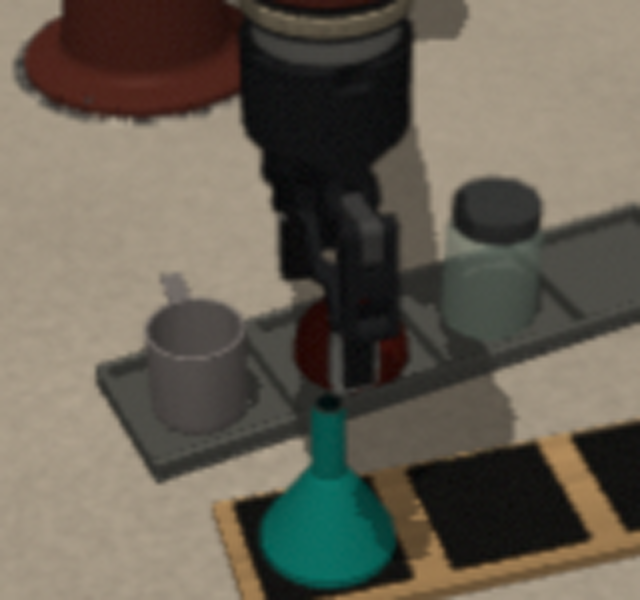

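Call:
servo_tool:
  twist:
    - [0, 0, 0]
    - [0, 0, 0]
    - [0, 0, 0]
    - [0, 0, 0]
    - [0, 0, 0]
    - [0, 0, 0]
  xyz:
    - [0, 0.1, -2]
    - [0, 0, -2]
    - [0, 0, -1.5]
    - [0, 0, -1]
    - [0, 0, -0.6]
    - [0, 0, 0]
  fingers: [1, 1, 1, 1, 0.9, 0.8]

```text
time: 33.95
tool_pos: [0.6139, -0.0714, 0.0809]
tool_rot: [0.706, 0.028, 0.707, -0.028]
contact_force: [1.4, 0.7, 0.3]
gripper_width: 0.8
```

Call:
servo_tool:
  twist:
    - [0, 0, 0]
    - [0, 0, 0]
    - [0, 0, 0]
    - [0, 0, 0]
    - [0, 0, 0]
    - [0, 0, 0]
    - [0, 0, 0]
    - [0, 0, 0]
  xyz:
    - [0, 0, 0]
    - [0, 0, 0]
    - [0, 0, 0]
    - [0, 0, 0]
    - [0, 0, 0]
    - [0, 0, 0]
    - [0, 0, 0]
    - [0, 0, 0]
  fingers: [0.6, 0.5, 0.4, 0.35, 0.3, 0.25, 0.2, 0]

```text
time: 34.95
tool_pos: [0.6139, -0.0714, 0.0812]
tool_rot: [0.706, 0.028, 0.707, -0.028]
contact_force: [-1.0, 0.1, -0.2]
gripper_width: 0.206
```

Call:
servo_tool:
  twist:
    - [0, 0, 0]
    - [0, 0, 0]
    - [0, 0, 0]
  xyz:
    - [0, 0, 0]
    - [0, 0, 0]
    - [0, 0, 0]
  fingers: [0, 0, 0]

```text
time: 35.33
tool_pos: [0.6139, -0.0714, 0.0812]
tool_rot: [0.706, 0.028, 0.707, -0.028]
contact_force: [0.2, -0.4, -0.0]
gripper_width: 0.209
```

```bash
python3 s.py; python3 v.py scene 180 340 70 220 4 d2
```

```text
t 35.33 pos [ 0.6139 -0.0714  0.0812] j [-0.24  0.17  1.75 -0.    1.22 -0.16] w 0.209 F [ 0.2 -0.4 -0. ]
x [-0.  0. -1.] z [ 0.997 -0.079 -0.   ] z yaw -0.079
```

View pics/d2.png

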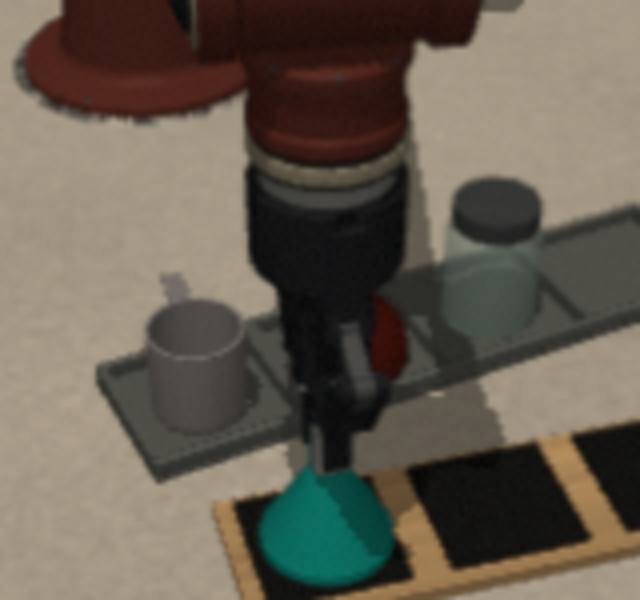

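Call:
servo_tool:
  twist:
    - [0, 0, 0]
    - [0, 0, 0]
    - [0, 0, 0]
    - [0, 0, 0]
    - [0, 0, 0]
    - [0, 0, 0]
    - [0, 0, 0]
    - [0, 0, 0]
  xyz:
    - [0, 0, 0.5]
    - [0, 0, 1]
    - [0, 0, 2]
    - [0, 0, 2]
    - [0, 0, 2]
    - [0, 0, 2]
    - [0, 0, 2]
    - [0, 0, 0.5]
  fingers: [0, 0, 0, 0, 0, 0, 0, 0]

```text
time: 36.38
tool_pos: [0.615, -0.0716, 0.2038]
tool_rot: [0.708, 0.028, 0.705, -0.028]
contact_force: [0.7, -1.0, -0.4]
gripper_width: 0.207
```

Call:
servo_tool:
  twist:
    - [0, 0, 0]
    - [0, 0, 0]
    - [0, 0, 0]
    - [0, 0, 0]
    - [0, 0, 0]
    - [0, 0, 0]
    - [0, 0, 0]
    - [0, 0, 0]
  xyz:
    - [-1, 1.5, 0]
    - [-2, 3.5, 0]
    - [-2.5, 4, 0]
    - [-2.5, 4, 0]
    - [-2.5, 4, 0]
    - [-2.5, 4, 0]
    - [-2.5, 4, 0]
    - [-2.5, 3.5, 0]
  fingers: [0, 0, 0, 0, 0, 0, 0, 0]

```text
time: 37.38
tool_pos: [0.4313, 0.215, 0.1997]
tool_rot: [0.706, 0.027, 0.707, -0.028]
contact_force: [0.1, -0.7, -1.0]
gripper_width: 0.209
```

Call:
servo_tool:
  twist:
    - [0, 0, 0]
    - [0, 0, 0]
    - [0, 0, 0]
    - [0, 0, 0]
    - [0, 0, 0]
    - [0, 0, 0]
    - [0, 0, 0]
    - [0, 0, 0]
  xyz:
    - [0, 0, 0]
    - [0, 0, -1]
    - [0, 0, -2]
    - [0, 0, -2]
    - [0, 0, -2]
    - [0, 0, -2]
    - [0, 0, 0]
    - [0, 0, 0]
  fingers: [0, 0, 0, 0, 0, 0, 0, 0]

```text
time: 38.38
tool_pos: [0.4342, 0.2131, 0.1111]
tool_rot: [0.706, 0.028, 0.707, -0.028]
contact_force: [0.2, 0.8, -0.1]
gripper_width: 0.207
```

```bash
python3 s.py; python3 v.py scene 250 410 40 190 4 d3; python3 v.py top 60 240 200 320 4 d3t
```

```text
t 38.38 pos [0.4342 0.2131 0.1111] j [ 0.3  -0.19  2.05 -0.    1.28  0.38] w 0.207 F [ 0.2  0.8 -0.1]
x [-0. -0. -1.] z [ 0.997 -0.08  -0.   ] z yaw -0.08
```

View pics/d3.png

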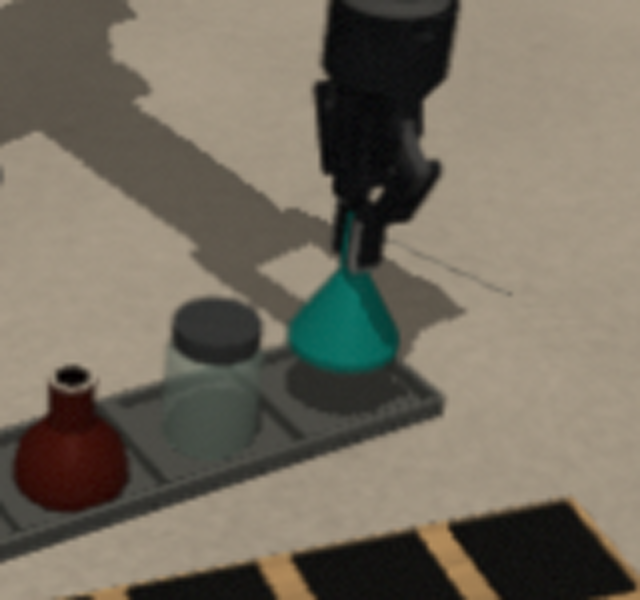

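View pics/d3t.png

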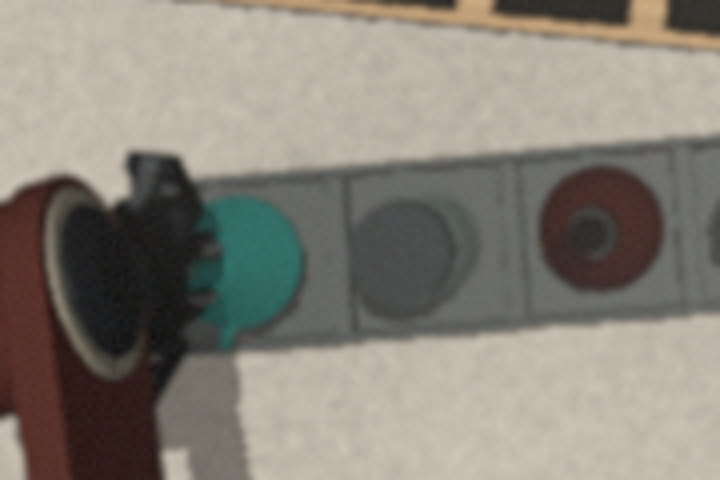

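Call:
servo_tool:
  twist:
    - [0, 0, -0.14]
    - [0, 0, -0.14]
    - [0, 0, -0.14]
    - [0, 0, -0.15]
    - [0, 0, 0]
    - [0, 0, 0]
    - [0, 0, 0]
  xyz:
    - [0, 0.2, 0]
    - [0, 0, 0]
    - [0, 0, 0]
    - [0, 0, 0]
    - [0, 0, -1]
    - [0, 0, 0]
    - [0, 0, 0]
  fingers: [0, 0, 0, 0, 0, 0, 0]

```text
time: 39.35
tool_pos: [0.4339, 0.2156, 0.1012]
tool_rot: [0.67, 0.225, 0.67, -0.225]
contact_force: [0.4, -0.4, -1.0]
gripper_width: 0.205
```

```bash
python3 s.py; python3 v.py scene 300 380 80 155 8 d4; python3 v.py top 90 190 230 305 8 d4t
```

```text
t 39.35 pos [0.4339 0.2156 0.1012] j [ 0.31 -0.17  2.05  0.    1.26  0.96] w 0.205 F [ 0.4 -0.4 -1. ]
x [-0. -0. -1.] z [ 0.797 -0.603 -0.   ] z yaw -0.648
```

View pics/d4.png

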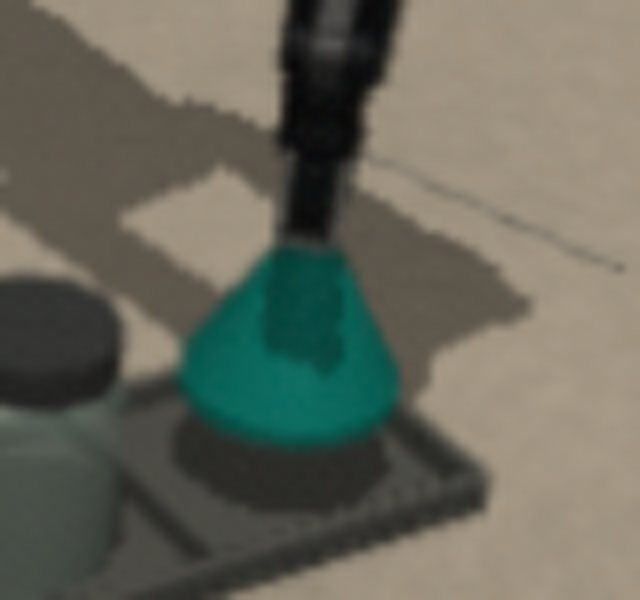

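View pics/d4t.png

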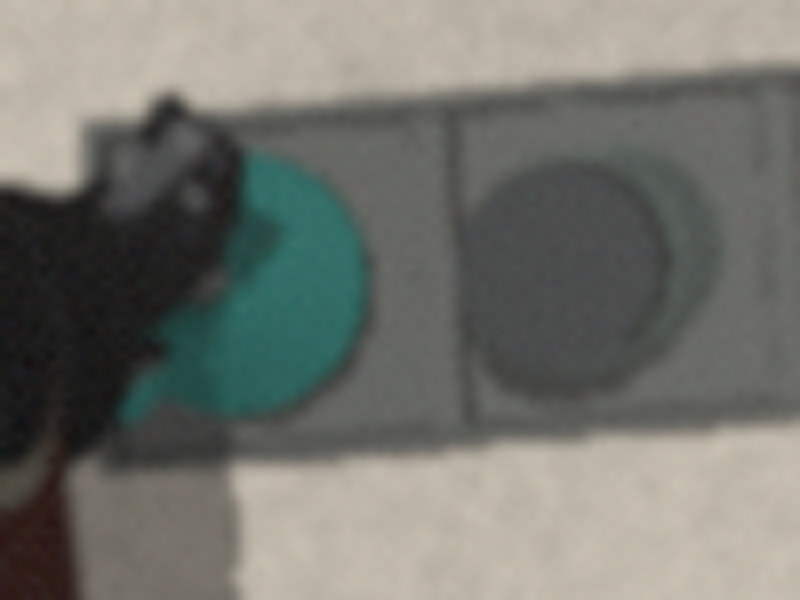

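```bash
python3 -c "
from h import *
a=np.linspace(0,2*np.pi,73)
for c in ([.434,.2156],[.434,.217]):
  C=np.c_[c[0]+.038*np.cos(a),c[1]+.038*np.sin(a),0*a+.040]
  t=(proj('top',C)+.4-[90,230])*8; s=(proj('scene',C)+.4-[300,80])*8
  print('top xmax',t[:,0].max(),'y',t[:,1].min(),t[:,1].max(),'scene x',s[:,0].min(),s[:,0].max(),s[:,1].max())
Bt=[.4495-.0968*.1575,.059+.9953*.1575]
q=rect(*Bt,.097,.094,.094,.016);print((proj('top',q)+.4-[90,230])*8,(proj('scene',q)+.4-[300,80])*8)
"
```

```text
top xmax 365.4327247505005 y 155.46797101649804 418.1118277774799 scene x 171.23493259933775 395.3084293042516 443.73298305669164
top xmax 360.66084870614554 y 155.4058276834378 418.0409238299926 scene x 174.85685412830253 398.8657356635631 442.86108042178034
[[ 96.69266867 135.88922167]
 [406.99239595 109.40440173]
 [426.98192268 425.33492011]
 [114.1026871  451.65834526]] [[466.74935803 473.15783906]
 [238.90949005 547.42384304]
 [ 86.89023694 402.28782239]
 [306.51550242 336.27034226]]
```

Call:
servo_tool:
  twist:
    - [0, 0, 0]
    - [0, 0, 0]
    - [0, 0, 0]
    - [0, 0, 0]
    - [0, 0, 0]
    - [0, 0, 0]
  xyz:
    - [0, 0, -1]
    - [0, 0, -1]
    - [0, 0, -0.8]
    - [0, 0, -0.3]
    - [0, 0, -0.1]
    - [0, 0, 0]
  fingers: [0, 0, 0, 0, 0, 0]

```text
time: 40.2
tool_pos: [0.4342, 0.2156, 0.0695]
tool_rot: [0.67, 0.226, 0.67, -0.225]
contact_force: [0.3, 0.5, -0.4]
gripper_width: 0.207
```

```bash
python3 s.py; python3 v.py scene 300 380 80 155 8 d5; python3 v.py top 90 190 230 305 8 d5t
```

```text
t 40.2 pos [0.4342 0.2156 0.0695] j [ 0.31 -0.13  2.07 -0.    1.2   0.96] w 0.207 F [ 0.3  0.5 -0.4]
x [ 0.  0. -1.] z [ 0.797 -0.604  0.   ] z yaw -0.649
```

View pics/d5.png

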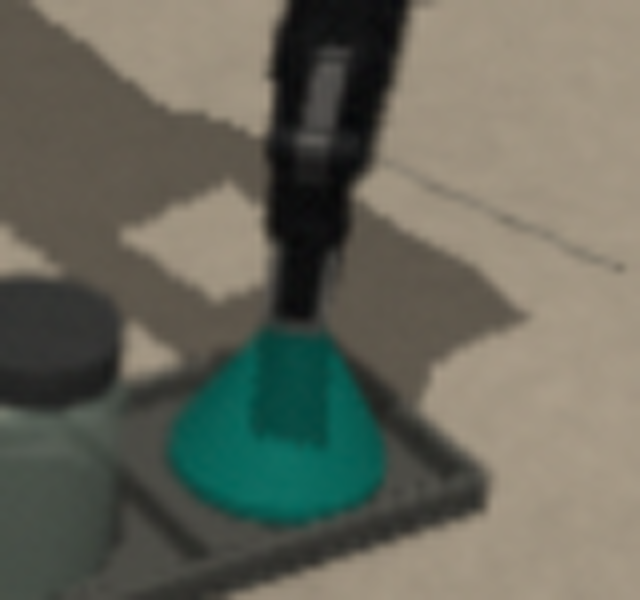

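View pics/d5t.png

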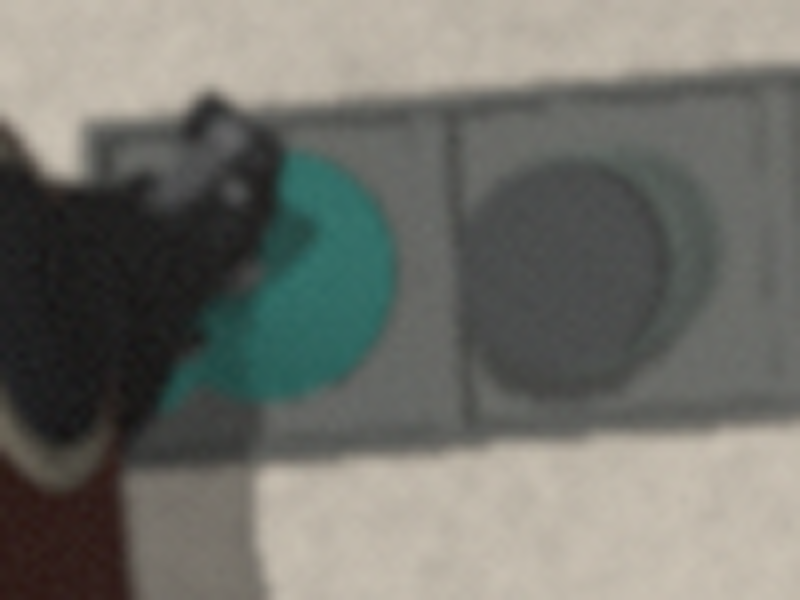

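Call:
servo_tool:
  twist:
    - [0, 0, 0]
    - [0, 0, 0]
    - [0, 0, 0]
  xyz:
    - [0, 0, -0.1]
    - [0, 0, -0.1]
    - [0, 0, 0]
  fingers: [0, 0, 0]

```text
time: 40.67
tool_pos: [0.4339, 0.2156, 0.0672]
tool_rot: [0.67, 0.225, 0.67, -0.225]
contact_force: [-0.2, 0.1, -1.1]
gripper_width: 0.209
```

Call:
servo_tool:
  twist:
    - [0, 0, 0]
    - [0, 0, 0]
  xyz:
    - [0, 0, -0.1]
    - [0, 0, 0]
  fingers: [0, 0]

```text
time: 40.92
tool_pos: [0.4344, 0.2157, 0.0671]
tool_rot: [0.67, 0.225, 0.67, -0.225]
contact_force: [-1.5, -1.4, 5.3]
gripper_width: 0.21
```

Call:
servo_tool:
  twist:
    - [0, 0, 0]
    - [0, 0, 0]
    - [0, 0, 0]
    - [0, 0, 0]
    - [0, 0, 0]
    - [0, 0, 0]
    - [0, 0, 0]
  xyz:
    - [0, 0, 0]
    - [0, 0, 0]
    - [0, 0, 0]
    - [0, 0, 0]
    - [0, 0, 0]
    - [0, 0, 0]
    - [0, 0, 0]
  fingers: [0.3, 0.4, 0.6, 0.8, 1, 1, 1]

```text
time: 41.8
tool_pos: [0.434, 0.2156, 0.0663]
tool_rot: [0.67, 0.225, 0.67, -0.225]
contact_force: [0.3, -0.6, 0.3]
gripper_width: 1.0
```

Call:
servo_tool:
  twist:
    - [0, 0, 0]
    - [0, 0, 0]
    - [0, 0, 0]
    - [0, 0, 0]
    - [0, 0, 0]
    - [0, 0, 0]
    - [0, 0, 0]
    - [0, 0, 0]
  xyz:
    - [0, 0, 1]
    - [0, 0, 2]
    - [0, 0, 3]
    - [0, 0, 3]
    - [0, 0, 3]
    - [0, 0, 3]
    - [0, 0, 2]
    - [0, 0, 0]
  fingers: [1, 1, 1, 1, 1, 1, 1, 1]

```text
time: 42.8
tool_pos: [0.4349, 0.2159, 0.2385]
tool_rot: [0.671, 0.226, 0.669, -0.225]
contact_force: [1.0, -0.4, -0.6]
gripper_width: 1.0
```

Call:
servo_tool:
  twist:
    - [0, 0, 0]
    - [0, 0, 0]
    - [0, 0, 0]
    - [0, 0, 0]
    - [0, 0, 0]
    - [0, 0, 0]
    - [0, 0, 0]
    - [0, 0, 0]
  xyz:
    - [0, 2, 0]
    - [0, 4, 0]
    - [0, 4, 0]
    - [0, 4, 0]
    - [0, 4, 0]
    - [0, 4, 0]
    - [0, 2, 0]
    - [0, 0, 0]
  fingers: [1, 1, 1, 1, 1, 1, 1, 1]

```text
time: 43.8
tool_pos: [0.4334, 0.4558, 0.2348]
tool_rot: [0.67, 0.224, 0.671, -0.226]
contact_force: [-0.4, -1.5, 0.2]
gripper_width: 0.999
```

```bash
python3 s.py; python3 v.py scene 170 430 60 230 3 e1; python3 v.py top 80 300 150 310 3.5 e1t
```

```text
t 43.8 pos [0.4334 0.4558 0.2348] j [ 0.69  0.06  1.6  -0.    1.48  1.34] w 0.999 F [-0.4 -1.5  0.2]
x [-0.002 -0.002 -1.   ] z [ 0.797 -0.603 -0.   ] z yaw -0.648
```

View pics/e1.png

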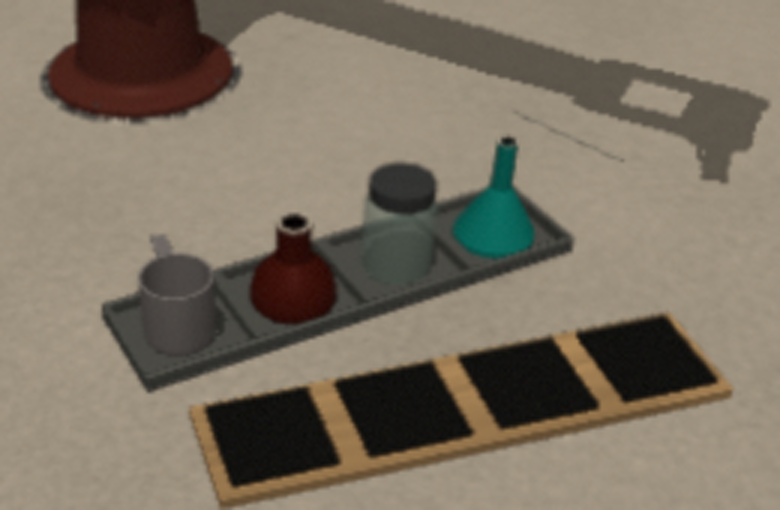

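View pics/e1t.png

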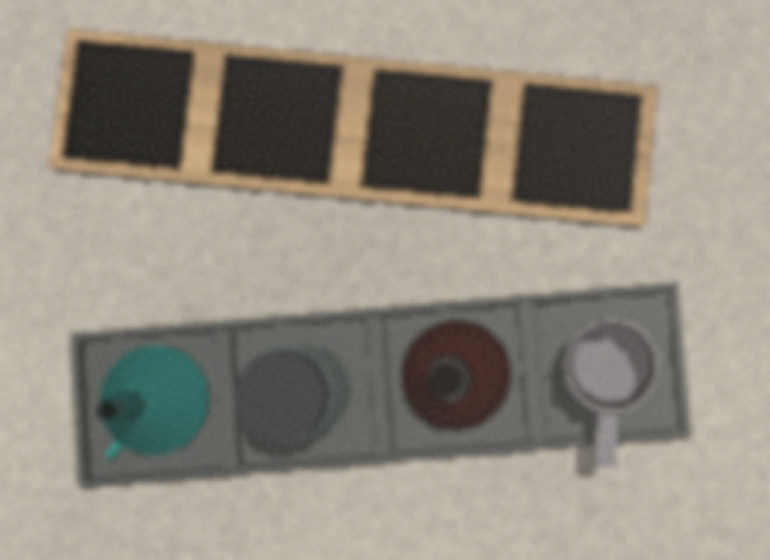

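```bash
python3 -c "
from h import *
S=lambda p:np.array([p])/3+[170,60]-.4
T=lambda p:np.array([p])/3.5+[80,150]-.4
z=.104
print('spout',at('scene',S((508,141)),z),at('top',T((107,410)),z),'rim',at('top',T((154.5,400)),.004))
print('jar lid',at('scene',S((402,180)),.094),at('top',T((282,402)),.094))
print('plunger',at('scene',S((294,222)),.084),at('top',T((445,380)),.084),'rim',at('top',T((457,376)),.004+.005))
a=np.linspace(0,2*np.pi,73)
for r,zz in((.038,.004),(.009,.104)):
  s=(proj('scene',np.c_[.434+r*np.cos(a),.2156+r*np.sin(a),0*a+zz])+.4-[170,60])*3
  print(s.min(0),s.max(0))
"
python3 v.py scene 300 380 80 155 8 e2; python3 v.py scene 0 512 0 384 1.5 e3
```

```text
spout [[0.43467011 0.21728149 0.104     ]] [[0.4354376  0.21497503 0.104     ]] rim [[0.43518584 0.21577126 0.004     ]]
jar lid [[0.44374831 0.11090445 0.094     ]] [[0.44113292 0.10772238 0.094     ]]
plunger [[0.45461358 0.00785477 0.084     ]] [[0.45551781 0.00632635 0.084     ]] rim [[0.45441096 0.00591524 0.009     ]]
[449.96413646 211.06596041] [532.01374361 258.95491756]
[495.54654442 135.61038266] [516.33257256 146.42617991]
```

View pics/e2.png

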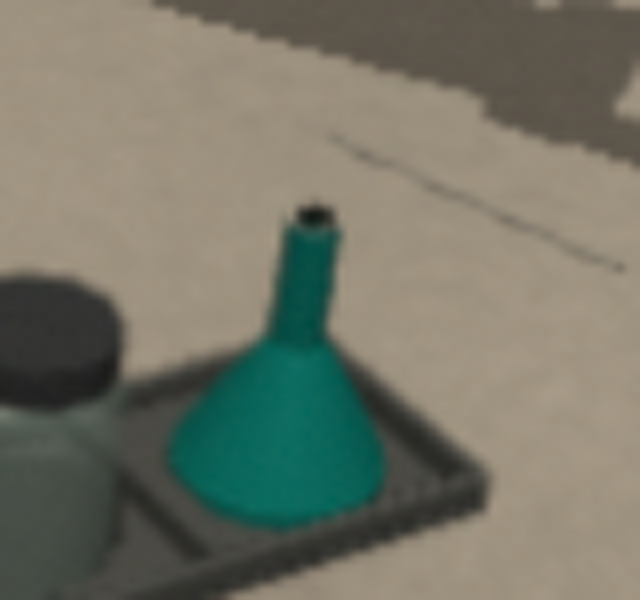

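View pics/e3.png

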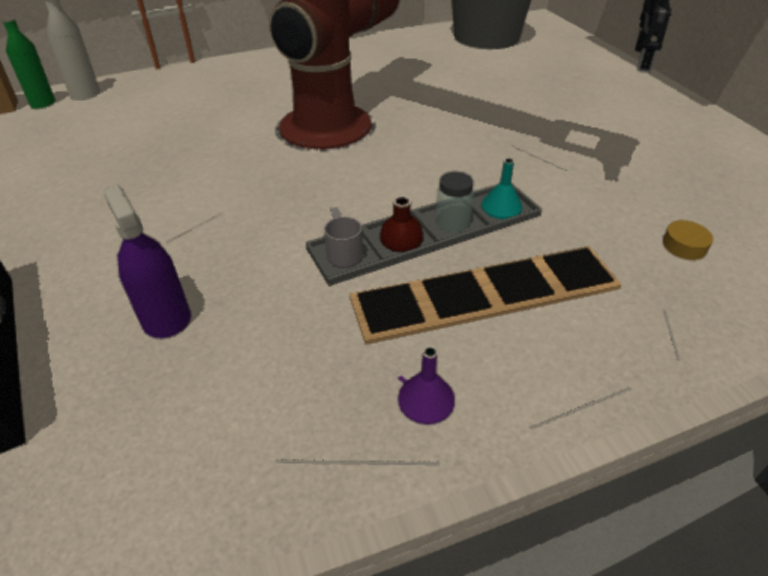

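All four stand upright in the middle of their bays. The funnel's spout and rim positions agree to about 2 mm, and the spray bottle and the purple funnel haven't moved. Handing in.

```bash
python3 -c "
from plant import job
print(job.job_done())"
```

```text
the job is handed in; nothing more can be done
None
```

All four things are now in the caddy in reverse order, and the job was handed in at about 44 s of the 117 s allowed. From left to right the strip held cup, plunger cup, jar and funnel; the caddy now holds funnel, jar, plunger cup and measuring cup.

- **Placing:** I lowered each one until it touched the bay floor at the expected height, then let go. The highest force reported was about 14 N, when the plunger cup touched down. I turned the funnel about 0.57 rad while it was held, so its rim tab points into a corner of the bay and clears the wall.
- **Last checks:** The final pictures from both cameras show all four upright, each inside its own bay and clear of the ribs. The gripper is about 0.24 m away from them. The spray bottle and the purple funnel look undisturbed.
- **Disagreements:** For the funnel and plunger tops, the two cameras differed by about 2 mm, which is within calibration error. For the jar lid they differed by about 4 mm. I put that down to reading its blurred edge by eye, since the jar still has about 10 mm of clearance in the bay. The cup's final position was judged by eye only.

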